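Load the ring tray and bring the wax pen to the work

TASK

Slide the small wooden tray, with the silver ring lying in it, into the slotted bay until it is fully home against the stop, and let go of it. Then draw the purple wax pen out of its sloping stand, turn it upright with its tip straight down, and finish holding it still in the air with the tip about 25 mm above the middle of the ring, the pen touching nothing but the gripper. Keep the ring in its tray and leave the other things on the bench where they are.

Things in the scene. Friction and masses are not known exactly. Their poses are not given: they have to be found in the camera images.
- bay: slotted bay fixed on the bench: two aluminium rails and a blue back stop, no floor, open above its middle. Origin on the bench where the fully home tray's origin lies; x points into the bay, z up. Walls 22 mm high, 86 mm apart; lips 16 mm up, 68 mm apart; rails from x = -34 mm to the stop's face at x = 30 mm; flared lead-ins reach x = -53 mm, 104 mm apart there; 112 mm wide over all
- tray: loose wooden tray, about 0.18 kg, plate 60 (x) x 80 (y) x 12 mm with a 36 mm square nest 7 mm deep in its middle; origin at the underside's centre; x points towards the edge that enters the bay first (the nose, 30 mm ahead); an 8 mm thick, 30 mm wide tongue runs back to x = -91 mm and carries the dark grip post
- tray_grip (a point): the tray's dark grip post, 14 (x) x 18 (y) mm, from 8 to 42 mm above the bench; this point is on its axis, 28 mm up, 74 mm behind the tray's origin; same axes as the tray
- ring_center (a point): silver ring with a claw setting lying flat and loose in the tray's nest, 24 x 26 mm over all, 7 mm high, its top 12 mm above the bench; the point is the middle of the ring's hole, about 8 mm above the bench
- pen_stand: wooden pen stand fixed on the bench: a 36 mm square block on a 100 x 62 mm foot, with a square bore 15 x 16 mm that rises at 50 degrees above level towards the stand's -x side (the robot's side); 60 mm deep. Origin under the middle of the foot, z up
- stand_mouth (a point): middle of the mouth of the stand's bore, about 82 mm above the bench; axes as the stand's
- pen_center (a point): middle of the loose purple wax pen (no cable), 160 mm long, 0.05 kg, barrel about 12 x 14 mm, standing in the bore tip down, slack by 1 to 2 mm; it draws out freely along the bore. Its y axis runs from tip to ribbed tail end, x across it (level while in the stand)
- pen_tip (a point): point of the pen, 80 mm from its middle (hidden in the stand at the start); same axes
- pen_barrel (a point): middle of the part of the barrel to grasp, 43 mm from the pen's middle towards the tail, 12 mm across x, 14 mm across z; 37 mm of pen lies beyond it up to the tail end and 37 mm is free between it and the mouth of the stand; same axes
- solder_tin: bystander: flat round tin with green lid, 65 mm wide, 21 mm high, origin under its middle
- polish_bar: bystander: green bar 37 x 92 x 33 mm, origin under its middle
- oil_bottle: bystander: bottle with red nozzle, 42 mm wide, 129 mm high, origin under its middle
- clay_jar: bystander: small terracotta jar with a wire, 52 x 61 mm, 79 mm high, origin under its middle
There are look-alikes about, which are no part of the job. Of the things that look like the pen_stand, take the one that is farthest to the robot's right at the start.

How it is judged:
By the outcome, as a careful person would: the job done as asked, in the order asked, and still so for the second after the job is handed in, while the arm keeps its last pose, push and grip.
It also fails if it takes over 64 s, if anything falls off the work surface, if the arm or the gripper's body presses on something with over 40 N, if the wrist force passes 120 N, or if a joint passes its speed limit or range.

ROBOT

A 6-joint arm with a two-finger parallel gripper is mounted at the origin on a cart in front of the work surface, level with it; the furniture and walls round the work are solid. World frame = base frame: x ahead of the robot, y to its left, z up, the work surface at z = 0. Lengths are in m, angles in degrees, forces in N, time in s.
With the tool pointing down it reaches from about 0.4 to 0.825 m from the base axis. Payload 7 kg.
Tool frame: the origin (TCP) lies on the front face of the gripper's body, between the roots of the fingers; the fingertips stand 66 mm ahead of it and the grasp point (between the pads) lies 47 mm ahead of it; z points along the fingers, y is the line along which they close (so a half turn about z gives the same grasp; the last joint's range is limited). The gripper opens to 88 mm and grips with 3 to 60 N. Pads are 19 mm wide; open, the fingers measure 130 mm over their backs; the gripper's body (78 mm by 193 mm) begins 47 mm behind the grasp point.
Start: joints at [79.704, 20.546, 0.682, 0, -70.136, -16.507], TCP at [0.304, 0.602, 0.292] pointing down, gripper open.
Joint ranges: [-176.03, 176.03], [-82.01, 121.73], [-58.28, 71.71], [-173.87, 95.51], [-174.79, -0.11], [-173.66, 173.66]. Speed limits (degrees/s): [136.94, 136.94, 172.46, 180, 180, 180].

INTERFACE

Orientations are given as [roll, pitch, yaw] about the fixed x, y, z axes, in that order (R = Rz(yaw) Ry(pitch) Rx(roll)).
In Python, from plant import ctrl gives the robot as it stands.
- The arm moves only by the tool send_rows, never from a script. Its argument "deltas" is a list of rows, each a list of 2 entries, a list of its own where there are three numbers: the shift along the tool's x, y, z each as a share of 800 mm, from -1 to 1, then the turn about the tool's z as a share of 90 degrees, from -1 to 1. A call has exactly 5 rows; each row is the pose to reach, as a shift and turn from the pose commanded when the call began, along the tool's axes at that moment; what a row does not reach only later rows make up. A row lasts 1/12 s, in which the tool goes at most 41.7 mm and 7.16 degrees, less where a joint would pass 70% of its speed; a pose out of reach is approached as far as the arm can. A call with a number of a shift or a turn outside -1 to 1 is refused whole. A call with a gripper value outside its range is refused whole. "gripper" is the opening, from 0 (shut) to 1 (fully open), set as the call begins (left out, the last holds). The fingers move at their own pace and stop on an object; the grip force is fixed at half the most. Time passes only in rows, so rows that repeat a pose let the fingers close, or fill a call up. It gives the time, the measured TCP pose, the force, the opening and the grip force at its end, in the units of the state.
- ctrl.get_obs(): the state, without advancing time (a new reading comes with each control period).
- ctrl.snapshot(name): name is "scene" or "top" or "wrist"; returns a dict with "color" (400x640x3 uint8, red, green, blue), "vertical_fov" (degrees; the focal length in pixels is half the picture's height over the tangent of half this angle, whatever the lens; pixels are square), "cx", "cy" (the principal point, pixels), "rvec" (rotation vector, rad) and "tvec" (3), from world to camera coordinates, as OpenCV has them. Camera axes: x right, y down, z forward; pixel columns grow to the right and rows downward; lengths in m; the calibration is good to about 2 mm. A picture is of the moment at which its call begins. There is no depth.
- ctrl.close_job(): hands the job in; it is judged then, once.
Trained networks look in a picture, given as the dict that the camera call returned (one of the last four; its "shot" number tells which), for a name from the list of things; names that differ only in an ending like _2 or _b are one class to them, and where a whole thing is asked for, a point or a joint stands for the part that bears it (a point fixed in the world has none). Each returns a list of dicts, best first, with "conf" (0 to 1); they miss things now and then, are a little off and sometimes report something else, mostly with a low value. They report only what shows in the picture. A call takes as long as a camera call. They do not tell look-alikes from the thing itself.
- ctrl.boxes_of(picture, thing): "xy" ([column, row] as shares, 0 to 1, of the picture: columns of its width, rows of its height, amid what is visible of it).
- ctrl.cut_out(picture, thing): "pixels" (400x640 bool, what is visible of it) and "xy" ([column, row] as shares, 0 to 1, of the picture: columns of its width, rows of its height, amid what is visible of it).
The state is a dict: "clock": time; "joint_pos": joint angles; "qvel": joint speeds; "tau": joint torques, N m; "tool_pos": TCP position; "orientation": TCP orientation; "force": force on the tool from outside, world axes, zero at the start; "moment": the same for the moment, N m; "opening": finger opening in m; "gripper_force": force on a finger pad.
Only numpy, scipy, OpenCV 4.12 (cv2) and the standard library are available. Lean on these libraries where they do the work, as an engineer would, in place of code of your own. Each camera call takes 0.05 s, during which the arm holds its last target. There are 200 camera calls.

## Working session

There is one attempt and no reset: what is moved stays moved. The work goes in short steps, Python scripts to look and compute and a tool call to move; the robot and the scene stay as the last step left them, time stands still between calls to the robot, and variables do not carry over. Pictures are saved under pics/ and viewed, at most 10 in all, crops included, and the job is handed in when it is done.

Besides the shell and the picture viewer there is one more tool, called after ">>>" as name(argument=value, ...) on one line, values as JSON. send_rows: Moves the arm, as the interface text tells. Shift numbers are shares of 800 mm and turn numbers shares of 90 degrees, none past 1 either way. Its arguments: {"type":"object","properties":{"deltas":{"type":"array","items":{"type":"array"}},"gripper":{"type":"number"}},"required":["deltas"]}

```bash
ls; mkdir -p pics; cat > h.py <<'E'
import numpy as np, cv2
from plant import ctrl
def cam(p):
    h,w=p["color"].shape[:2]; f=h/2/np.tan(np.radians(p["vertical_fov"])/2)
    K=np.array([[f,0,p["cx"]],[0,f,p["cy"]],[0,0,1]]); R=cv2.Rodrigues(np.array(p["rvec"],float))[0]
    return K,R,np.array(p["tvec"],float).ravel()
def at_z(p,uv,z):
    K,R,t=cam(p); C=-R.T@t; d=R.T@np.linalg.solve(K,[uv[0],uv[1],1]); return C+d*(z-C[2])/d[2]
def proj(p,X):
    K,R,t=cam(p); q=K@(R@np.array(X,float)+t); return q[:2]/q[2]
def tri(ps,uvs):
    A=[];b=[]
    for p,uv in zip(ps,uvs):
        K,R,t=cam(p); C=-R.T@t; d=R.T@np.linalg.solve(K,[uv[0],uv[1],1]); d/=np.linalg.norm(d)
        M=np.eye(3)-np.outer(d,d); A.append(M); b.append(M@C)
    return np.linalg.lstsq(np.vstack(A),np.hstack(b),rcond=None)[0]
def save(p,n,crop=None,s=1):
    im=p["color"][:,:,::-1]
    if crop: im=im[crop[1]:crop[3],crop[0]:crop[2]]
    cv2.imwrite(f"pics/{n}.png",cv2.resize(im,None,fx=s,fy=s,interpolation=cv2.INTER_CUBIC))
def find(p,n):
    return [(np.array(d["xy"])*[640,400],d["conf"]) for d in ctrl.boxes_of(p,n)]
E
python3 - <<'E'
from h import *
np.set_printoptions(precision=3,suppress=True)
print(ctrl.get_obs())
S=ctrl.snapshot("scene");T=ctrl.snapshot("top")
save(S,"scene");save(T,"top")
for p in(S,T):
    K,R,t=cam(p);print(-R.T@t,K[0,0])
    for n,z in dict(bay=.01,tray=.01,tray_grip=.035,ring_center=.008,pen_stand=.03,pen_center=.08,pen_barrel=.12,solder_tin=.02,polish_bar=.03,oil_bottle=.06,clay_jar=.04).items():
        for uv,c in find(p,n): print(n,uv.round(1),round(c,2),at_z(p,uv,z)[:2])
E
```

```text
pics
{'clock': 0.0, 'joint_pos': array([ 79.705,  20.591,   0.632,  -0.021, -70.135, -16.508]), 'qvel': array([ 0.028, -0.016,  0.037, -0.061, -0.036,  0.066]), 'tau': array([  0.002, -58.272,  29.305,   6.997,   0.007,  -0.   ]), 'tool_pos': array([0.304, 0.602, 0.291]), 'orientation': array([179.904,  -0.008, -26.81 ]), 'force': array([ 0.433,  0.138, -0.835]), 'moment': array([-0.063, -0.024,  0.002]), 'gripper_force': 0.0, 'opening': 0.08741650161048622}
[-0.108 -0.837  1.017] 465.7211136015119
bay [340. 205.] 0.64 [0.7   0.006]
tray [303.2 242.7] 0.88 [ 0.498 -0.045]
tray_grip [430.5 256.9] 0.72 [ 0.711 -0.355]
tray_grip [297.7 242.7] 0.69 [ 0.471 -0.053]
pen_stand [243.3 220.6] 0.97 [0.411 0.143]
pen_stand [367.1 239.2] 0.77 [ 0.635 -0.179]
pen_stand [376.5 294.6] 0.66 [ 0.504 -0.34 ]
pen_stand [333.8 263.2] 0.56 [ 0.497 -0.182]
pen_center [374.8 281.1] 0.55 [ 0.502 -0.332]
pen_barrel [373.  280.7] 0.41 [ 0.473 -0.35 ]
pen_barrel [254.7 181.8] 0.41 [0.493 0.179]
solder_tin [253.2 178.1] 0.75 [0.569 0.313]
polish_bar [433.9 258.3] 0.76 [ 0.718 -0.362]
oil_bottle [406.2 226.5] 0.87 [ 0.735 -0.242]
clay_jar [336.2 178.3] 0.49 [0.763 0.092]
[0.468 0.011 1.084] 409.5309964699003
bay [328.1 158.8] 0.55 [ 0.697 -0.007]
tray [332.2 234.8] 0.65 [ 0.495 -0.022]
tray_grip [333.8 233.9] 0.56 [ 0.497 -0.025]
pen_stand [263.5 263.1] 0.88 [0.42  0.152]
pen_stand [387.8 180.4] 0.82 [ 0.639 -0.164]
pen_stand [393.2 231.7] 0.79 [ 0.506 -0.178]
pen_stand [447.6 229.1] 0.57 [ 0.516 -0.318]
pen_center [465.5 244.6] 0.55 [ 0.476 -0.346]
pen_barrel [460. 152.] 0.37 [ 0.698 -0.323]
solder_tin [204.9 204.7] 0.69 [0.566 0.311]
solder_tin [416.1 140.6] 0.3 [ 0.75  -0.241]
polish_bar [456.1 151.1] 0.81 [ 0.721 -0.344]
polish_bar [467.7 249.4] 0.47 [ 0.465 -0.369]
oil_bottle [412.9 142.2] 0.77 [ 0.735 -0.223]
clay_jar [288.5 130.5] 0.68 [0.764 0.098]
```

View pics/scene.png

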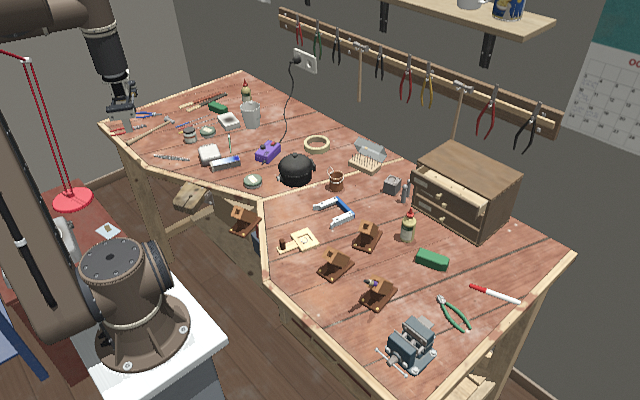

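View pics/top.png

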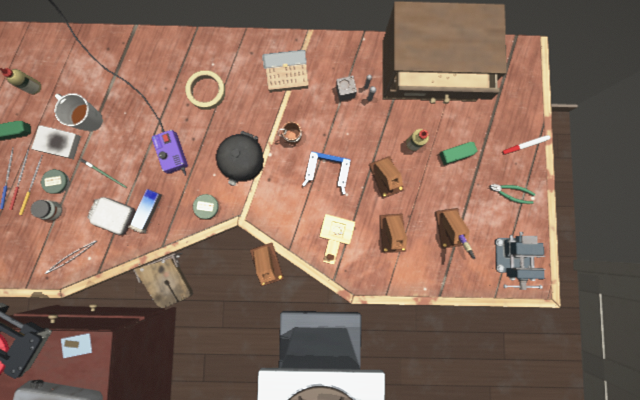

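The pen stand holding the pen is the rightmost one in the top picture, at about (455,228), with the pen's tail at (472,255). The tray is at (338,230) with its post at (330,257), and the bay is at (327,170). I'll move over the tray for a close look.

>>> send_rows(deltas=[[[0.024,0.032,0],0],[[0.048,0.064,0],0],[[0.073,0.096,0],0],[[0.097,0.128,0],0],[[0.121,0.16,0],0]])

```text
clock: 1.62
tool_pos: [0.3331, 0.443, 0.2921]
orientation: [-180.0, -0.0, -26.8]
force: [0.1, 0.5, 0.7]
opening: 0.0879
gripper_force: 0.0
```

>>> send_rows(deltas=[[[0.024,0.032,0],0],[[0.048,0.064,0],0],[[0.073,0.096,0],0],[[0.097,0.128,0],0],[[0.121,0.16,0],0]])

```text
clock: 2.03
tool_pos: [0.3617, 0.2851, 0.2924]
orientation: [-180.0, -0.0, -26.8]
force: [1.1, -0.7, 0.1]
opening: 0.0878
gripper_force: 0.0
```

>>> send_rows(deltas=[[[0.024,0.032,0],0],[[0.048,0.064,0],0],[[0.073,0.096,0],0],[[0.097,0.128,0],0],[[0.121,0.16,0],0]])

```text
clock: 2.45
tool_pos: [0.3903, 0.1273, 0.2926]
orientation: [-179.9, -0.0, -26.8]
force: [0.3, -1.2, 0.5]
opening: 0.0877
gripper_force: 0.0
```

>>> send_rows(deltas=[[[0.024,0.032,0],-0.03],[[0.048,0.064,0],-0.06],[[0.073,0.096,0],-0.09],[[0.097,0.128,0],-0.11],[[0.121,0.16,0],-0.11]])

```text
clock: 2.87
tool_pos: [0.4191, -0.0307, 0.2926]
orientation: [-180.0, -0.1, -16.8]
force: [0.7, 0.4, -0.3]
opening: 0.088
gripper_force: 0.0
```

```bash
python3 - <<'E'
from h import *
np.set_printoptions(precision=3,suppress=True)
o=ctrl.get_obs();print(o["clock"],o["tool_pos"],o["orientation"],o["force"])
W=ctrl.snapshot("wrist");save(W,"w1")
K,R,t=cam(W);print(-R.T@t,K[0,0],R)
for n,z in dict(bay=.01,tray=.006,tray_grip=.035,ring_center=.008).items():
    for uv,c in find(W,n): print(n,uv.round(1),round(c,2),at_z(W,uv,z)[:2])
E
```

```text
2.8667 [ 0.419 -0.031  0.293] [-179.952   -0.061  -16.766] [ 0.728  0.401 -0.272]
[ 0.485 -0.049  0.385] 330.23847772495606 [[-0.288 -0.958 -0.   ]
 [-0.926  0.278  0.254]
 [-0.243  0.074 -0.967]]
bay [180.9   2.8] 0.69 [0.631 0.057]
tray [300.9 104.6] 0.78 [ 0.502 -0.03 ]
tray_grip [305.4 104.4] 0.59 [ 0.499 -0.036]
```

View pics/w1.png

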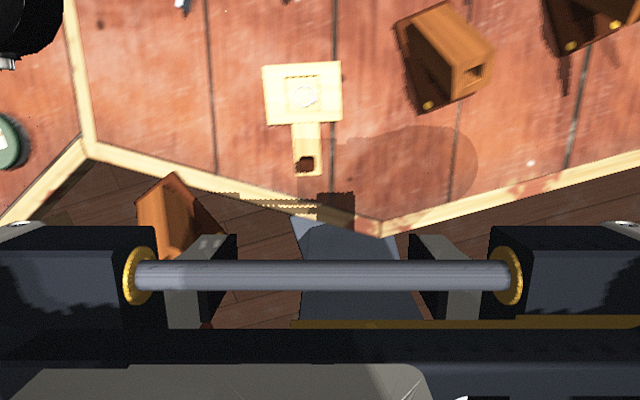

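The tray's plate corners are near (262,67), (340,61), (342,121) and (267,126), and the post top is near (306,163). The bay is just out of view, so I'll step ahead to see it.

>>> send_rows(deltas=[[[0.04,0,0],0],[[0.08,0,0],0],[[0.12,0,0],0],[[0.16,0,0],0],[[0.16,0,0],0]])

```text
clock: 3.53
tool_pos: [0.546, -0.0657, 0.291]
orientation: [179.9, 0.0, -16.8]
force: [0.7, 1.2, 0.8]
opening: 0.0879
gripper_force: 0.0
```

```bash
python3 - <<'E'
from h import *
np.set_printoptions(precision=3,suppress=True)
W=ctrl.snapshot("wrist");T=ctrl.snapshot("top");save(W,"w2");import pickle;pickle.dump(W,open("w2.pkl","wb"))
print(ctrl.get_obs()["tool_pos"],ctrl.get_obs()["orientation"])
for n in("bay","tray","tray_grip","ring_center"):
    for d in ctrl.cut_out(W,n):
        m=d["pixels"].astype(np.uint8);c=max(cv2.findContours(m,0,1)[0],key=cv2.contourArea)
        z={"bay":.022,"tray":.012,"tray_grip":.042,"ring_center":.012}[n]
        r=cv2.minAreaRect(c); P=[at_z(W,q,z)[:2] for q in cv2.boxPoints(r)]
        print(n,round(d["conf"],2),np.array(d["xy"])*[640,400],m.sum(),"rect",cv2.boxPoints(r).round(0).tolist(),np.array(P).tolist(),np.mean(P,0))
E
```

```text
[ 0.542 -0.065  0.291] [179.95    0.103 -16.854]
bay 0.78 [226.176  58.   ] 4292 rect [[175.0, 49.0], [281.0, 35.0], [293.0, 130.0], [187.0, 143.0]] [[0.7154233268217804, 0.03874511154331586], [0.6964118328450013, -0.06759554190368808], [0.605347931651853, -0.05053022062844318], [0.6248363624187986, 0.06363355671194545]] [ 0.661 -0.004]
tray 0.87 [302.272 215.08 ] 3939 rect [[267.0, 187.0], [337.0, 183.0], [341.0, 258.0], [272.0, 262.0]] [[0.5525100938402765, -0.0011237947130914583], [0.533700761462097, -0.07910817603932634], [0.44324854510111467, -0.05821219440346599], [0.4629775092950951, 0.02471716399477339]] [ 0.498 -0.028]
tray_grip 0.76 [305.6  216.52] 3962 rect [[268.0, 186.0], [337.0, 184.0], [341.0, 258.0], [272.0, 261.0]] [[0.5575656399572636, -0.00908006619287749], [0.5394727946684253, -0.07970131719861], [0.45697046647678047, -0.05947797840503199], [0.4760240642670923, 0.015585899887532562]] [ 0.508 -0.033]
ring_center 0.59 [313.6 217.2] 65 rect [[302.0, 220.0], [314.0, 211.0], [318.0, 216.0], [306.0, 225.0]] [[0.5030435943862338, -0.02703059969047117], [0.509614568948407, -0.04407642840837519], [0.5018484876917254, -0.046705527131374144], [0.49519104455753005, -0.02960312376262928]] [ 0.502 -0.037]
```

View pics/w2.png

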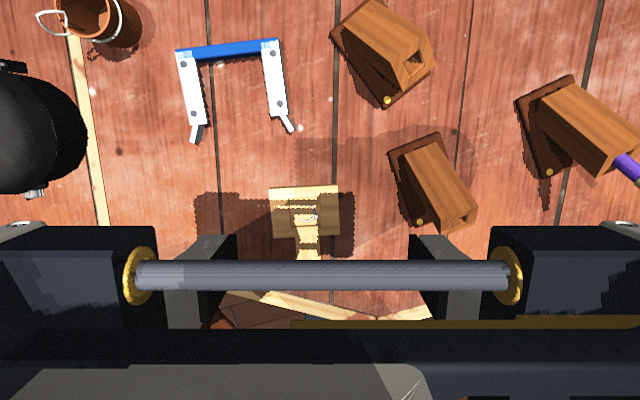

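```bash
python3 - <<'E'
import cv2,numpy as np
a=cv2.imread("pics/w2.png")[28:148,165:305]; b=cv2.imread("pics/w1.png")[50:190,252:352]
a=cv2.resize(a,None,fx=4,fy=4,interpolation=2);b=cv2.resize(b,None,fx=2.3,fy=2.3,interpolation=2)
c=np.zeros((480,800,3),np.uint8);c[:480,:560]=a;c[:b.shape[0],565:565+b.shape[1]]=b
cv2.imwrite("pics/comp.png",c)
E
```

```text
(no output)
```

View pics/comp.png

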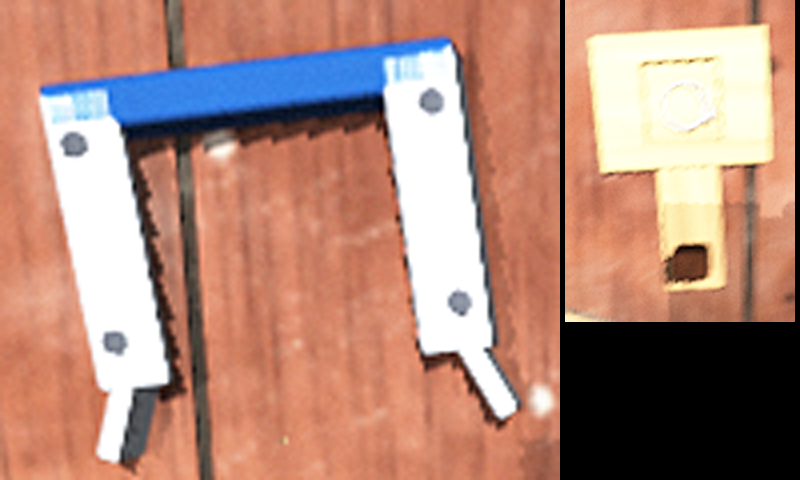

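```bash
python3 - <<'E'
from h import *
import pickle
np.set_printoptions(precision=4,suppress=True)
W=pickle.load(open("w2.pkl","rb")); print(W["cx"],W["cy"])
def fit(M,Q):
    M=np.array(M)/1000;Q=np.array(Q);mc,qc=M.mean(0),Q.mean(0)
    U,_,V=np.linalg.svd((M-mc).T@(Q-qc)); R=(U@V).T
    return qc-R@mc,np.degrees(np.arctan2(R[1,0],R[0,0])),(Q-(M@R.T+qc-R@mc))*1000
px=np.array([[167,385],[100,390],[422,353],[494,347],[118,126],[388,95]])/4+[165,28]
m=[[-34,34],[-34,56],[-34,-34],[-34,-56],[30,34],[30,-34]]
print("bay",*fit(m,[at_z(W,q,.022)[:2] for q in px]))
R=np.array([[-.288,-.958,0],[-.926,.278,.254],[-.243,.074,-.967]]);C=np.array([.485,-.049,.385])
W1=dict(W);W1["rvec"]=cv2.Rodrigues(R)[0];W1["tvec"]=-R@C
px=(np.array([[588,38],[769,26],[774,160],[602,173],[723,288],[665,290]])-[565,0])/2.3+[252,50]
m=[[30,40],[30,-40],[-30,-40],[-30,40],[-91,-15],[-91,15]];zs=[.012]*4+[.008]*2
o,a,r=fit(m,[at_z(W1,q,z)[:2] for q,z in zip(px,zs)]);print("tray",o,a,r)
c,s=np.cos(np.radians(a)),np.sin(np.radians(a));print("grip",o+[-.074*c,-.074*s])
rc=(np.array([686,106])-[565,0])/2.3+[252,50];print("ring",at_z(W1,rc,.010))
E
```

```text
322.2800462172311 201.08836254694236
bay [ 0.6648 -0.0045] -10.643830055762015 [[-0.3105  0.7693]
 [-0.4292 -3.2796]
 [ 0.4513 -0.0979]
 [ 0.4703  2.7913]
 [ 0.0827  0.5178]
 [-0.2646 -0.7009]]
tray [ 0.5116 -0.0354] -13.67544675399537 [[-0.3029  1.5425]
 [-0.3601 -1.6117]
 [ 0.0931 -1.7787]
 [-0.9348  0.9937]
 [ 0.5885  0.8829]
 [ 0.9161 -0.0287]]
grip [ 0.4397 -0.0179]
ring [ 0.5087 -0.0361  0.01  ]
```

Bay: origin (0.665, -0.0045), yaw -10.6°. Tray: yaw -13.7°, post at (0.440, -0.018). The fit residuals are a few mm and the sizes agree with those given, so I'll grasp the post.

>>> send_rows(deltas=[[[-0.035,-0.005,0.025],-0.01],[[-0.07,-0.01,0.05],-0.02],[[-0.105,-0.0145,0.075],-0.035],[[-0.14,-0.0193,0.1],-0.035],[[-0.14,-0.0193,0.12],-0.035]])

```text
clock: 4.25
tool_pos: [0.4338, -0.0184, 0.1955]
orientation: [-179.9, 0.0, -13.7]
force: [-0.3, -0.5, -1.2]
opening: 0.0878
gripper_force: 0.0
```

>>> send_rows(deltas=[[[0,0,0.03],0],[[0,0,0.06],0],[[0,0,0.08],0],[[0,0,0.08],0],[[0,0,0.08],0]])

```text
clock: 4.67
tool_pos: [0.4384, -0.0189, 0.1325]
orientation: [180.0, 0.0, -13.7]
force: [-0.2, 0.3, 0.8]
opening: 0.0873
gripper_force: 0.0
```

```bash
python3 - <<'E'
from h import *
np.set_printoptions(precision=4,suppress=True)
o=ctrl.get_obs();print(o["tool_pos"],o["orientation"])
W=ctrl.snapshot("wrist");save(W,"w3")
print(proj(W,[.4397,-.0179,.042]),proj(W,[.4397,-.0179,.008]),proj(W,[.5116,-.0354,.012]))
for n in("tray","tray_grip"):print(n,find(W,n))
E
```

```text
[ 0.4384 -0.0189  0.1325] [179.9632   0.0304 -13.6943]
[321.964 233.211] [321.9563 215.8976] [321.951  103.3938]
tray [(array([318.08, 117.2 ]), 0.62)]
tray_grip [(array([319.488, 116.72 ]), 0.63)]
```

View pics/w3.png

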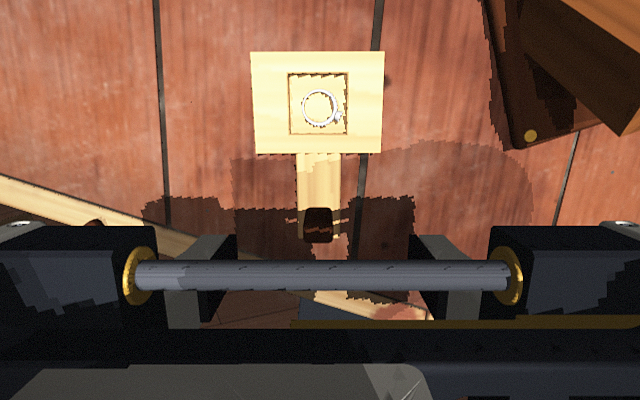

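The view shows the tray level in the image, with its centre at (318,103) and post at (319,228). That is about 2 mm left of the prediction, so I'll correct, descend and close.

>>> send_rows(deltas=[[[0.001,-0.0025,0.02],0],[[0.001,-0.0025,0.04],0],[[0.001,-0.0025,0.06],0],[[0.001,-0.0025,0.0694],0],[[0.001,-0.0025,0.0694],0]])

```text
clock: 5.23
tool_pos: [0.4398, -0.0174, 0.0761]
orientation: [180.0, 0.1, -13.8]
force: [-0.8, -0.2, -0.6]
opening: 0.0873
gripper_force: 0.0
```

>>> send_rows(deltas=[[[0,0,0],0],[[0,0,0],0],[[0,0,0],0],[[0,0,0],0],[[0,0,0],0]], gripper=0.0)

```text
clock: 5.65
tool_pos: [0.4405, -0.0171, 0.0772]
orientation: [-180.0, -0.1, -13.7]
force: [-0.3, -0.8, -0.3]
opening: 0.0598
gripper_force: 0.0
```

>>> send_rows(deltas=[[[0,0,0],0],[[0,0,0],0],[[0,0,0],0],[[0,0,0],0],[[0,0,0],0]])

```text
clock: 6.07
tool_pos: [0.4401, -0.0173, 0.0766]
orientation: [180.0, 0.0, -13.8]
force: [-0.4, 0.7, 0.2]
opening: 0.0265
gripper_force: 0.0
```

```bash
python3 - <<'E'
from h import *
np.set_printoptions(precision=4,suppress=True)
o=ctrl.get_obs();print(o["clock"],o["tool_pos"],o["orientation"],o["opening"],o["gripper_force"],o["force"])
E
```

```text
6.0667 [ 0.4401 -0.0173  0.0766] [179.9967   0.0033 -13.7532] 0.026470414504292668 0.0 [-0.3672  0.7344  0.2365]
```

>>> send_rows(deltas=[[[0,0,0],0],[[0,0,0],0],[[0,0,0],0],[[0,0,0],0],[[0,0,0],0]])

```text
clock: 6.48
tool_pos: [0.4402, -0.0173, 0.0766]
orientation: [180.0, 0.0, -13.8]
force: [0.4, -0.4, -0.9]
opening: 0.0173
gripper_force: 30.0
```

>>> send_rows(deltas=[[[0.005,-0.007,0],0],[[0.01,-0.014,0],-0.01],[[0.015,-0.021,0],-0.02],[[0.02,-0.028,0],-0.03],[[0.026,-0.035,0],-0.034]])

```text
clock: 6.9
tool_pos: [0.4673, 0.0054, 0.0766]
orientation: [180.0, 0.0, -10.6]
force: [-1.8, -0.4, 3.5]
opening: 0.0181
gripper_force: 30.0
```

>>> send_rows(deltas=[[[0.005,-0.007,0],0],[[0.01,-0.014,0],0],[[0.016,-0.021,0],0],[[0.022,-0.028,0],0],[[0.025,-0.0365,0],0]])

```text
clock: 7.32
tool_pos: [0.493, 0.0305, 0.0766]
orientation: [-180.0, -0.0, -10.7]
force: [-0.3, -0.8, 1.9]
opening: 0.0179
gripper_force: 30.0
```

```bash
python3 - <<'E'
from h import *
np.set_printoptions(precision=4,suppress=True)
o=ctrl.get_obs();print(o["clock"],o["tool_pos"],o["orientation"],o["opening"],o["gripper_force"],o["force"])
W=ctrl.snapshot("wrist");T=ctrl.snapshot("top")
im=W["color"][:240,:,::-1];t=cv2.resize(T["color"][130:270,270:410,::-1],None,fx=2.5,fy=2.5,interpolation=2)
c=np.zeros((600,640,3),np.uint8);c[:240]=im;c[245:595,:350]=t;cv2.imwrite("pics/w4.png",c)
y=np.radians(-10.64);B=np.array([.6648,-.0045]);
for x,yy,z in[(-34,34,22),(-34,-34,22),(-53,52,22),(-53,-52,22)]:
    print(x,yy,proj(W,[*(B+np.array([[np.cos(y),-np.sin(y)],[np.sin(y),np.cos(y)]])@[x/1000,yy/1000]),z/1000]))
E
```

```text
7.3167 [0.493  0.0305 0.0766] [-179.9902   -0.0215  -10.7014] 0.017884212049779726 30.000205636024475 [-0.3136 -0.7983  1.8577]
-34 34 [241.3859 -86.2633]
-34 -34 [423.1438 -86.3548]
-53 52 [198.1608 -28.1448]
-53 -52 [465.6631 -28.2861]
```

View pics/w4.png

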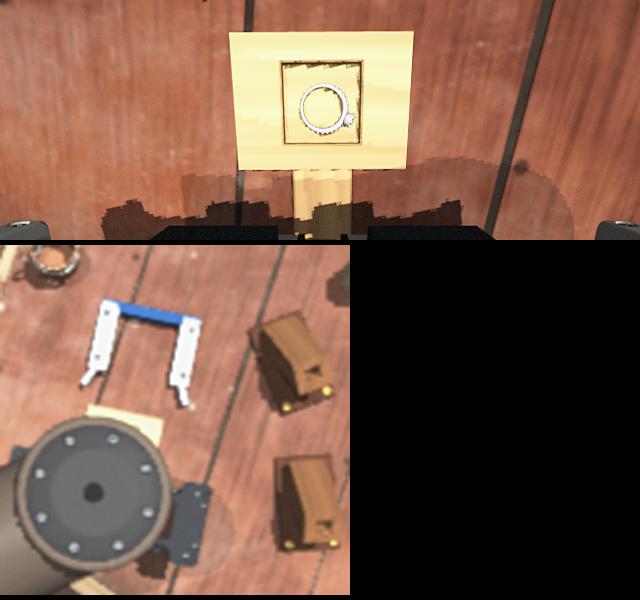

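```bash
python3 - <<'E'
from h import *
np.set_printoptions(precision=1,suppress=True)
T=ctrl.snapshot("top")
def P(o,a,x,y,z):
    a=np.radians(a);o=np.array(o)+[np.cos(a)*x/1e3-np.sin(a)*y/1e3,np.sin(a)*x/1e3+np.cos(a)*y/1e3]
    return (proj(T,[*o,z/1e3])-[270,130])*2.5+[0,245]
a=-10.7;o=np.array([.493,.0305])+.074*np.array([np.cos(np.radians(a)),np.sin(np.radians(a))])
print("tray nose L R",P(o,a,30,40,12),P(o,a,30,-40,12))
B=[.6648,-.0045]
for q in[(-34,34),(-34,-34),(30,34),(30,-34),(-34,56),(-34,-56),(-53,52),(-53,-52)]:print(q,P(B,-10.64,*q,22))
# edges in picture: pale tray pixels and white/blue rail runs along rows
hsv=cv2.cvtColor(T["color"],cv2.COLOR_RGB2HSV)
for v in range(148,208,4):
    m=((hsv[v,290:360,1]<60)&(hsv[v,290:360,2]>150)); print(v,(np.where(m)[0]+290).tolist())
E
```

```text
tray nose L R [ 89.  403.4] [163.3 419. ]
(-34, 34) [104.2 369.4]
(-34, -34) [167.6 382.6]
(30, 34) [116.8 310.9]
(30, -34) [179.8 324. ]
(-34, 56) [ 83.7 365.1]
(-34, -56) [188.1 386.9]
(-53, 52) [ 83.6 383.4]
(-53, -52) [180.8 403.7]
148 []
152 [311, 312, 313, 317, 318]
156 [310, 311, 312, 313, 314, 315, 316, 317, 336, 338]
160 [309, 310, 311, 312, 313, 314, 315, 316, 343, 344, 345, 346, 347, 348, 349, 350]
164 [308, 309, 310, 311, 312, 313, 314, 315, 316, 342, 343, 344, 345, 346, 347, 348, 349]
168 [307, 308, 309, 310, 311, 312, 313, 314, 315, 341, 342, 343, 344, 345, 346, 347, 348]
172 [306, 307, 308, 309, 310, 311, 312, 313, 314, 340, 341, 342, 343, 344, 345, 346, 347]
176 [305, 306, 307, 308, 309, 310, 311, 312, 313, 339, 340, 341, 342, 343, 344, 345, 346, 347]
180 [305, 306, 307, 308, 311, 338, 339, 340, 341, 342, 343, 344, 345, 346]
184 [302, 303, 304, 305, 338, 339, 340, 341, 342, 343, 344, 345]
188 [342, 343, 344]
192 [342, 343, 344, 345]
196 [305, 306, 307, 308, 309, 310, 311, 312, 313, 314, 315]
200 [303, 304, 305, 306, 307, 308, 309, 310, 311, 312, 313, 319, 320, 321, 322, 323, 324, 325, 326, 327, 328, 329, 330, 331, 332, 333]
204 [293, 294, 320, 321, 322, 323, 327, 328, 329, 330, 331, 332, 333]
```

The tray and bay models agree with the top view to about 1 mm. Sliding in.

>>> send_rows(deltas=[[[0.006,0.0015,0],0],[[0.014,0.0035,0],0],[[0.022,0.0037,0],0],[[0.03,0.0037,0],0],[[0.038,0.0037,0],0]])

```text
clock: 7.88
tool_pos: [0.522, 0.021, 0.0766]
orientation: [180.0, 0.0, -10.7]
force: [-2.3, -0.4, 1.6]
opening: 0.0179
gripper_force: 30.0
```

>>> send_rows(deltas=[[[0.006,0,0],0],[[0.012,0,0],0],[[0.018,0,0],0],[[0.024,0,0],0],[[0.03,0,0],0]])

```text
clock: 8.3
tool_pos: [0.5454, 0.0169, 0.0766]
orientation: [180.0, 0.0, -10.7]
force: [-2.7, 0.3, 2.0]
opening: 0.0175
gripper_force: 30.0
```

>>> send_rows(deltas=[[[0.006,0,0],0],[[0.012,0,0],0],[[0.018,0,0],0],[[0.024,0,0],0],[[0.03,0,0],0]])

```text
clock: 8.72
tool_pos: [0.569, 0.0124, 0.0766]
orientation: [180.0, 0.0, -10.7]
force: [-2.4, 1.2, 1.8]
opening: 0.0178
gripper_force: 30.0
```

>>> send_rows(deltas=[[[0.005,0,0],0],[[0.01,0,0],0],[[0.015,0,0],0],[[0.02,0,0],0],[[0.025,0,0],0]])

```text
clock: 9.13
tool_pos: [0.5886, 0.0087, 0.0767]
orientation: [-180.0, -0.0, -10.7]
force: [-2.7, 0.1, 2.6]
opening: 0.0182
gripper_force: 30.0
```

>>> send_rows(deltas=[[[0.001,0,0],0],[[0.002,0,0],0],[[0.003,0,0],0],[[0.004,0,0],0],[[0.005,0,0],0]])

```text
clock: 9.55
tool_pos: [0.5921, 0.008, 0.0767]
orientation: [180.0, 0.0, -10.7]
force: [-2.2, 1.3, 2.7]
opening: 0.0178
gripper_force: 30.0
```

>>> send_rows(deltas=[[[0.001,0,0],0],[[0.002,0,0],0],[[0.003,0,0],0],[[0.004,0,0],0],[[0.004,0,0],0]])

```text
clock: 9.97
tool_pos: [0.5935, 0.0078, 0.0767]
orientation: [180.0, 0.2, -10.7]
force: [-10.3, 5.4, 9.5]
opening: 0.018
gripper_force: 30.0
```

>>> send_rows(deltas=[[[0.0005,0,0],0],[[0.001,0,0],0],[[0.0015,0,0],0],[[0.0015,0,0],0],[[0.0015,0,0],0]])

```text
clock: 10.38
tool_pos: [0.5936, 0.0077, 0.0766]
orientation: [180.0, 0.3, -10.7]
force: [-13.9, 8.4, 14.1]
opening: 0.0178
gripper_force: 30.0
```

>>> send_rows(deltas=[[[-0.001,0,0],0],[[-0.001,0,0],0],[[-0.001,0,0],0],[[-0.001,0,0],0],[[-0.001,0,0],0]])

```text
clock: 10.8
tool_pos: [0.5935, 0.0078, 0.0766]
orientation: [180.0, 0.2, -10.7]
force: [-11.7, 6.7, 11.1]
opening: 0.0179
gripper_force: 30.0
```

>>> send_rows(deltas=[[[0,0,0],0],[[0,0,0],0],[[0,0,0],0],[[0,0,0],0],[[0,0,0],0]], gripper=0.5)

```text
clock: 11.22
tool_pos: [0.5959, 0.0073, 0.0765]
orientation: [-180.0, -0.0, -10.7]
force: [-0.5, -0.6, -0.5]
opening: 0.0424
gripper_force: 0.0
```

>>> send_rows(deltas=[[[0,0,-0.02],0],[[0,0,-0.07],0],[[0,0,-0.12],0],[[0,0,-0.17],0],[[0,0,-0.22],0]])

```text
clock: 11.63
tool_pos: [0.5954, 0.0072, 0.2545]
orientation: [180.0, 0.0, -10.7]
force: [1.7, 1.4, 1.2]
opening: 0.044
gripper_force: 0.0
```

```bash
python3 - <<'E'
from h import *
import pickle
np.set_printoptions(precision=4,suppress=True)
o=ctrl.get_obs();print(o["clock"],o["tool_pos"],o["orientation"],o["opening"],o["force"])
W=ctrl.snapshot("wrist");pickle.dump(W,open("w5.pkl","wb"));save(W,"w5",(180,60,440,235),3)
E
```

```text
11.6333 [0.5954 0.0072 0.2545] [179.9911   0.0042 -10.6984] 0.04395375511594821 [1.7343 1.4183 1.1822]
```

View pics/w5.png

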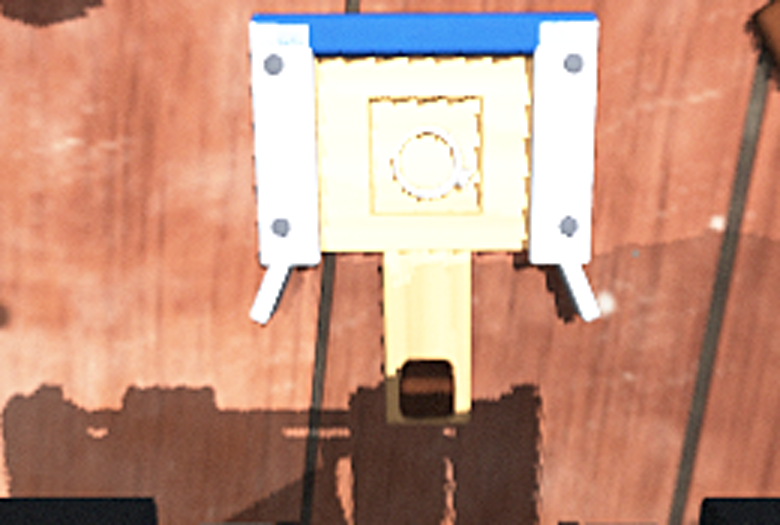

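```bash
python3 - <<'E'
from h import *
import pickle
np.set_printoptions(precision=4,suppress=True)
W=pickle.load(open("w5.pkl","rb"))
g=lambda x,y,z: at_z(W,[x/3+180,y/3+60],z/1e3)
a=np.radians(-10.7);ex=np.array([np.cos(a),np.sin(a),0])
for n,q in dict(railL=(290,265,22),railR=(560,265,22),stopface_top=(425,54,22),nose=(425,58,12),rear=(350,252,12),rear2=(500,251,12),ring=(427,165,10)).items(): P=g(*q);print(n,P,P@ex)
T=ctrl.snapshot("top");S=ctrl.snapshot("scene");pickle.dump((T,S),open("ts.pkl","wb"))
print(find(T,"pen_barrel"),find(S,"pen_barrel"),find(T,"pen_stand"),find(S,"pen_stand"))
hs=cv2.cvtColor(T["color"],cv2.COLOR_RGB2HSV)
for n,p,b in(("top",T,(430,200,490,270)),("scene",S,(355,265,400,320))):
    h=cv2.cvtColor(p["color"],cv2.COLOR_RGB2HSV)[b[1]:b[3],b[0]:b[2]]
    m=(h[...,0]>110)&(h[...,0]<165)&(h[...,1]>60)&(h[...,2]>60)
    y,x=np.where(m);print(n,len(x),x.min()+b[0],x.max()+b[0],y.min()+b[1],y.max()+b[1])
a=cv2.resize(T["color"][195:275,425:495,::-1],None,fx=5.5,fy=5.5,interpolation=2)
b=cv2.resize(S["color"][265:325,350:405,::-1],None,fx=7,fy=7,interpolation=2)
c=np.zeros((440,775,3),np.uint8);c[:a.shape[0],:a.shape[1]]=a;c[:b.shape[0],390:390+b.shape[1]]=b;cv2.imwrite("pics/pen.png",c)
E
```

```text
railL [0.6396 0.0451 0.022 ] 0.6201429003026451
railR [ 0.6234 -0.0412  0.022 ] 0.6201787382806195
stopface_top [ 0.695 -0.01   0.022] 0.6847925847009781
nose [ 0.6948 -0.01    0.012 ] 0.6845838589699358
rear [0.6394 0.026  0.012 ] 0.6234627070326717
rear2 [ 0.6304 -0.0233  0.012 ] 0.6238140586321761
ring [ 0.6623 -0.0045  0.01  ] 0.6516035765782118
[(array([318.784, 201.52 ]), 0.35)] [(array([370.688, 281.2  ]), 0.65)] [(array([264.512, 261.28 ]), 0.69), (array([452.672, 229.32 ]), 0.65), (array([389.184, 178.08 ]), 0.63), (array([391.616, 231.6  ]), 0.58)] [(array([379.072, 294.   ]), 0.96), (array([240.192, 219.4  ]), 0.86), (array([366.976, 238.92 ]), 0.77), (array([333.12, 263.8 ]), 0.71)]
top 42 459 465 235 242
scene 17 373 377 281 285
```

The tray is home: its rear edge is 3.5 mm inside the rail ends and its nose is at the stop. The ring is at (0.662, -0.0045). Now over to the pen.

>>> send_rows(deltas=[[[-0.0077,0.0334,0],0],[[-0.0153,0.0668,0],0],[[-0.023,0.1,0],0],[[-0.031,0.1336,0],0],[[-0.0383,0.167,0],0]], gripper=0.6)

```text
clock: 12.4
tool_pos: [0.5396, -0.1192, 0.251]
orientation: [180.0, 0.2, -10.7]
force: [0.3, -0.9, -0.8]
opening: 0.0523
gripper_force: 0.0
```

>>> send_rows(deltas=[[[-0.0077,0.0334,0],0],[[-0.0153,0.0668,0],0],[[-0.023,0.1,0],0],[[-0.031,0.1336,0],0],[[-0.0383,0.167,0],0]])

```text
clock: 12.82
tool_pos: [0.4846, -0.2448, 0.2511]
orientation: [180.0, 0.2, -10.7]
force: [0.7, -0.4, 0.6]
opening: 0.0526
gripper_force: 0.0
```

>>> send_rows(deltas=[[[-0.0077,0.0334,0],-0.075],[[-0.0153,0.0668,0],-0.15],[[-0.023,0.1,0],-0.225],[[-0.031,0.1336,0],-0.3],[[-0.0383,0.167,0],-0.375]])

```text
clock: 13.23
tool_pos: [0.4298, -0.3703, 0.251]
orientation: [-179.9, 0.1, 23.4]
force: [0.0, 0.2, 0.4]
opening: 0.0523
gripper_force: 0.0
```

>>> send_rows(deltas=[[[0,0,0],-0.05],[[0,0,0],-0.1],[[0,0,0],-0.1],[[0,0,0],-0.1],[[0,0,0],-0.1]])

```text
clock: 13.65
tool_pos: [0.4309, -0.3691, 0.2518]
orientation: [-179.9, 0.1, 31.9]
force: [-0.1, -1.1, -0.7]
opening: 0.0523
gripper_force: 0.0
```

```bash
python3 - <<'E'
from h import *
import pickle
np.set_printoptions(precision=4,suppress=True)
o=ctrl.get_obs();print(o["clock"],o["tool_pos"],o["orientation"],o["opening"],o["force"])
W=ctrl.snapshot("wrist");pickle.dump(W,open("w6.pkl","wb"))
for n in("pen_stand","pen_barrel","pen_center","stand_mouth"):print(n,find(W,n))
im=cv2.resize(W["color"][:260,:,::-1],None,fx=1.25,fy=1.25,interpolation=2)
b=cv2.imread("pics/pen.png")[:275]
T,S=pickle.load(open("ts.pkl","rb"))
a=cv2.resize(T["color"][205:265,435:490,::-1],(247,270),interpolation=2);b=cv2.resize(S["color"][265:325,350:405,::-1],(247,270),interpolation=2)
c=np.zeros((600,800,3),np.uint8);c[:325]=im;c[328:598,:247]=a;c[328:598,260:507]=b;cv2.imwrite("pics/w6.png",c)
E
```

```text
13.65 [ 0.4309 -0.3691  0.2518] [-179.9297    0.0503   31.9251] 0.052271479672714276 [-0.1125 -1.139  -0.7064]
pen_stand [(array([341.632,  77.2  ]), 0.71), (array([174.528,  25.4  ]), 0.69)]
pen_barrel [(array([314.688, 143.12 ]), 0.6)]
pen_center [(array([318.4, 137.6]), 0.56)]
stand_mouth [(array([177.92,  25.2 ]), 0.96), (array([343.296,  76.6  ]), 0.75)]
```

View pics/w6.png

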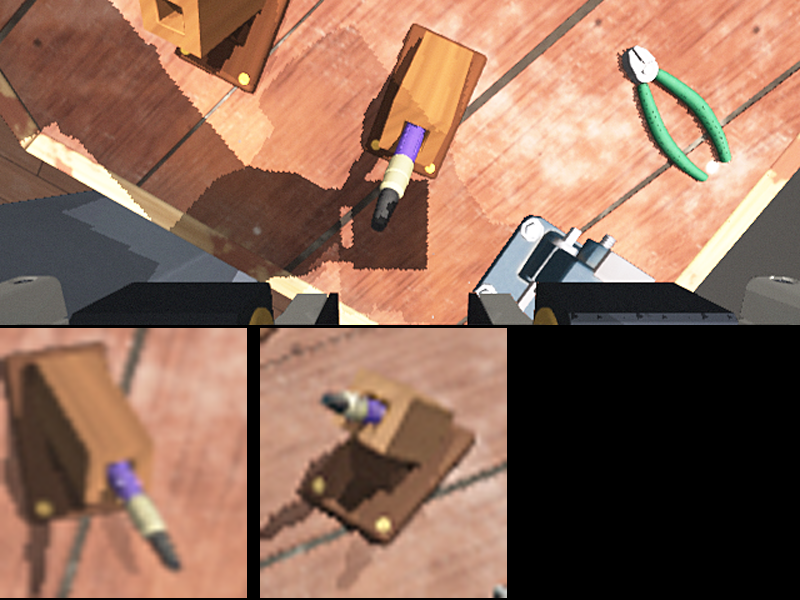

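```bash
python3 - <<'E'
from h import *
import pickle
np.set_printoptions(precision=4,suppress=True)
W=pickle.load(open("w6.pkl","rb"));T,S=pickle.load(open("ts.pkl","rb"))
tail=[(W,(304.5,179)),(T,(472.5,256.5)),(S,(365.3,281.3))];mouth=[(W,(329.6,102)),(T,(462.2,236.1)),(S,(376.7,283.2))]
for n,L,z in(("tail",tail,.139),("mouth",mouth,.082)):
    p,u=zip(*L);X=tri(p,u);print(n,X,[(proj(a,X)-b).round(1) for a,b in L],"at z:",[at_z(a,b,z)[:2] for a,b in L])
t=at_z(*tail[0],.139);m=at_z(*mouth[0],.082);d=t-m;print(d,np.linalg.norm(d),np.degrees(np.arctan2(-d[1],-d[0])),np.degrees(np.arctan2(d[2],np.hypot(*d[:2]))))
print("barrel",(t+m)/2)
E
```

```text
tail [ 0.4492 -0.344   0.132 ] [array([ 1. , -0.7]), array([ 0.3, -0.1]), array([-0.6,  0. ])] at z: [array([ 0.4498, -0.3433]), array([ 0.449 , -0.3406]), array([ 0.446 , -0.3489])]
mouth [ 0.4992 -0.3367  0.0795] [array([4.8, 4.2]), array([-0.8, -1. ]), array([-1.3, -0.5])] at z: [array([ 0.4998, -0.3319]), array([ 0.4968, -0.3377]), array([ 0.4988, -0.3414])]
[-0.0499 -0.0114  0.057 ] 0.0766303861240279 12.853969557780076 48.05872523395929
barrel [ 0.4748 -0.3376  0.1105]
```

```bash
python3 - <<'E'
from h import *
import pickle
np.set_printoptions(precision=4,suppress=True)
W=pickle.load(open("w6.pkl","rb"))
P=[at_z(W,np.array(q)/1.25,.01)[:2] for q in((362,150),(432,178),(487,55),(415,23))]
FL,FR,RR,RL=P;print(P,np.mean(P,0))
ang=lambda v:np.degrees(np.arctan2(v[1],v[0]))
print(ang(RL-FL),ang(RR-FR),ang(FL-FR)-90,ang(RL-RR)-90,np.linalg.norm(RL-FL),np.linalg.norm(FL-FR))
# pen axis direction for the block's top edges / pen midline refined: cream section
for q,z in(((411,135),.085),((397,178),.1105),((383,218),.135)):print(at_z(W,np.array(q)/1.25,z))
E
```

```text
[array([ 0.4674, -0.3077]), array([ 0.4783, -0.3662]), array([ 0.5757, -0.3517]), array([ 0.5655, -0.2948])] [ 0.5217 -0.3301]
7.489128032264401 8.474030415465984 10.532850942311711 10.16177979161074 0.09892823921058579 0.05951924780320366
[ 0.4957 -0.3337  0.085 ]
[ 0.4714 -0.3392  0.1105]
[ 0.4523 -0.343   0.135 ]
```

>>> send_rows(deltas=[[[0.016,-0.001,0],0.06],[[0.032,-0.002,0],0.12],[[0.048,-0.003,0],0.18],[[0.0644,-0.004,0.01],0.232],[[0.0644,-0.004,0.03],0.232]])

```text
clock: 14.32
tool_pos: [0.4757, -0.3388, 0.2304]
orientation: [179.8, -0.2, 11.0]
force: [0.1, 0.2, -0.6]
opening: 0.0524
gripper_force: 0.0
```

>>> send_rows(deltas=[[[0,0,0],0],[[0,0,0.01],0],[[0,0,0.01],0],[[0,0,0.01],0],[[0,0,0.01],0]])

```text
clock: 14.73
tool_pos: [0.473, -0.3396, 0.2212]
orientation: [180.0, -0.0, 11.2]
force: [-0.3, -1.2, -0.3]
opening: 0.0527
gripper_force: 0.0
```

```bash
python3 - <<'E'
from h import *
import pickle
np.set_printoptions(precision=4,suppress=True)
o=ctrl.get_obs();print(o["clock"],o["tool_pos"],o["orientation"],o["opening"],o["force"])
W=ctrl.snapshot("wrist");pickle.dump(W,open("w7.pkl","wb"))
save(W,"w7",(180,40,460,250),2.8)
for n,X in dict(mouth=[.4985,-.334,.082],barrel=[.4735,-.339,.1105],tail=[.449,-.3435,.139]).items():print(n,(proj(W,X)-[180,40])*2.8)
E
```

```text
14.7333 [ 0.473  -0.3396  0.2212] [179.9716  -0.0286  11.1687] 0.052670520263064985 [-0.3486 -1.2086 -0.3017]
mouth [399.1023 382.9097]
barrel [399.5356 514.2362]
tail [398.1761 671.7118]
```

View pics/w7.png

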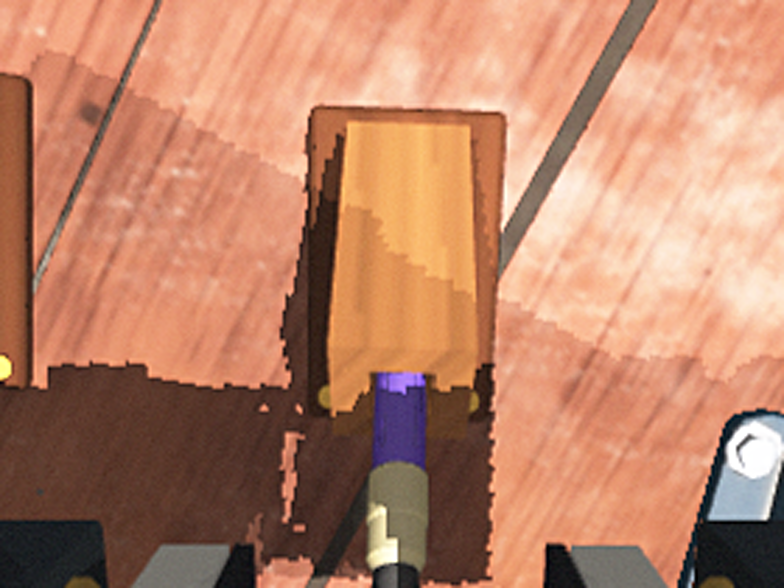

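The pen lies straight along the tool's x axis in the picture (column 399), with the mouth at about row 385, and matches the projections. I'll descend and grasp.

>>> send_rows(deltas=[[[0,0,0.02],0],[[0,0,0.04],0],[[0,0,0.06],0],[[0,0,0.075],0],[[0,0,0.0796],0]])

```text
clock: 15.2
tool_pos: [0.4722, -0.3392, 0.1555]
orientation: [-179.9, 0.1, 11.1]
force: [0.2, -0.2, -0.8]
opening: 0.0524
gripper_force: 0.0
```

>>> send_rows(deltas=[[[0,0,0],0],[[0,0,0],0],[[0,0,0],0],[[0,0,0],0],[[0,0,0],0]], gripper=0.0)

```text
clock: 15.62
tool_pos: [0.4733, -0.3395, 0.1578]
orientation: [180.0, -0.1, 11.2]
force: [0.4, 0.5, -0.7]
opening: 0.025
gripper_force: 0.0
```

>>> send_rows(deltas=[[[0,0,0],0],[[0,0,0],0],[[0,0,0],0],[[0,0,0],0],[[0,0,0],0]])

```text
clock: 16.03
tool_pos: [0.4731, -0.3394, 0.1573]
orientation: [180.0, -0.0, 11.2]
force: [-1.0, 1.7, 3.9]
opening: 0.0129
gripper_force: 29.9
```

>>> send_rows(deltas=[[[-0.006,0,-0.007],0],[[-0.012,0,-0.0143],0],[[-0.02,0,-0.0238],0],[[-0.03,0,-0.0358],0],[[-0.04,0,-0.0477],0]])

```text
clock: 16.45
tool_pos: [0.4403, -0.3456, 0.196]
orientation: [-180.0, 0.0, 11.2]
force: [-0.2, -0.4, -0.4]
opening: 0.0127
gripper_force: 29.9
```

>>> send_rows(deltas=[[[-0.008,0,-0.0095],0],[[-0.016,0,-0.019],0],[[-0.024,0,-0.0286],0],[[-0.032,0,-0.0381],0],[[-0.04,0,-0.0477],0]])

```text
clock: 16.87
tool_pos: [0.4094, -0.3518, 0.2341]
orientation: [-180.0, -0.0, 11.2]
force: [0.2, -0.5, -0.3]
opening: 0.0128
gripper_force: 29.9
```

```bash
python3 - <<'E'
from h import *
import pickle
np.set_printoptions(precision=4,suppress=True)
o=ctrl.get_obs();print(o["clock"],o["tool_pos"],o["orientation"],o["opening"],o["gripper_force"],o["force"],o["moment"])
W,S,T=[ctrl.snapshot(n) for n in("wrist","scene","top")];pickle.dump((W,S,T),open("p8.pkl","wb"))
for n,p in(("W",W),("S",S),("T",T)):
  for d in ctrl.cut_out(p,"pen_center")[:2]:
    y,x=np.where(d["pixels"]);print(n,round(d["conf"],2),len(x),cv2.fitLine(np.c_[x,y].astype(np.float32),2,0,.01,.01).ravel() if len(x)>5 else"",x.min(),x.max(),y.min(),y.max())
E
```

```text
16.8667 [ 0.4094 -0.3518  0.2341] [-179.9967   -0.0003   11.1731] 0.012765885244063814 29.856017231941223 [ 0.1978 -0.4885 -0.2687] [-0.07   -0.0179 -0.0043]
W 0.86 3878 [  0.0082  -1.     322.648  216.1346] 308 336 107 319
S 0.47 5  352 369 276 282
```

```bash
cat >> h.py <<'E'
def tipangle(W,o,L=.123):
    """pen angle above level that puts the tip at the topmost row of the pen's mask"""
    ms=ctrl.cut_out(W,"pen_center")
    if not ms: return None
    y,x=np.where(ms[0]["pixels"]); yaw=np.radians(o["orientation"][2]); ex=np.array([np.cos(yaw),np.sin(yaw),0])
    G=o["tool_pos"]-[0,0,.047]; A=np.arange(30,111)
    r=[proj(W,G+L*(ex*np.cos(np.radians(a))-np.array([0,0,np.sin(np.radians(a))])))[1] for a in A]
    return ms[0]["conf"],y.min(),x[y<y.min()+4].mean(),np.interp(-y.min(),-np.array(r)[::1],A) if r[0]>r[-1] else np.interp(y.min(),r,A),r[0::10]
E
python3 - <<'E'
from h import *
o=ctrl.get_obs();W=ctrl.snapshot("wrist");print(tipangle(W,o))
E
```

```text
(0.91, np.int64(107), np.float64(323.25), np.float64(53.118470076596715), [np.float64(44.859482729687805), np.float64(72.15799944007956), np.float64(98.8140535838074), np.float64(124.87679947552638), np.float64(150.47830904551608), np.float64(175.7956599082412), np.float64(201.03305988217443), np.float64(226.4150427417589), np.float64(252.18612061226273)])
```

The pen is out and still at about 50–53° in the grip. The tool cannot tilt, so I'll turn the pen by pushing its tip against the front face of the stand's fixed foot. First I move back and lower the tip near the bench.

>>> send_rows(deltas=[[[-0.01,0,0],0],[[-0.02,0,0],0],[[-0.03,0,0],0],[[-0.04,0,0.02],0],[[-0.04,0,0.04],0]])

```text
clock: 17.68
tool_pos: [0.3773, -0.3583, 0.2018]
orientation: [179.9, -0.1, 11.1]
force: [0.2, 0.7, -1.9]
opening: 0.0128
gripper_force: 29.9
```

>>> send_rows(deltas=[[[0,0,0.015],0],[[0,0,0.03],0],[[0,0,0.045],0],[[0,0,0.055],0],[[0,0,0.055],0]])

```text
clock: 18.1
tool_pos: [0.3774, -0.3576, 0.1558]
orientation: [-179.9, 0.1, 11.1]
force: [-0.1, 0.0, 0.6]
opening: 0.0126
gripper_force: 29.9
```

```bash
python3 - <<'E'
from h import *
np.set_printoptions(precision=4,suppress=True)
o=ctrl.get_obs();print(o["clock"],o["tool_pos"],o["orientation"],o["force"])
W=ctrl.snapshot("wrist");r=tipangle(W,o);print(r[:4]);print("tip on bench would be",at_z(W,(r[2],r[1]),.01))
yaw=np.radians(10)
B=np.array([.5217,-.3301]);print("s of tcp",(o["tool_pos"][:2]-B)@[np.cos(yaw),np.sin(yaw)],"lat",(o["tool_pos"][:2]-B)@[-np.sin(yaw),np.cos(yaw)])
print("s tip",(at_z(W,(r[2],r[1]),.01)[:2]-B)@[np.cos(yaw),np.sin(yaw)])
S=ctrl.snapshot("scene");print(find(S,"pen_center"))
E
```

```text
18.1 [ 0.3774 -0.3576  0.1558] [-179.895     0.1286   11.1385] [-0.1287  0.0209  0.5509]
(0.82, np.int64(107), np.float64(323.5), np.float64(53.2646007508835))
tip on bench would be [ 0.4495 -0.3431  0.01  ]
s of tcp -0.14690866795327456 lat -0.0020509688137697393
s tip -0.07335750179212036
[]
```

>>> send_rows(deltas=[[[0,0,0.0015],0],[[0,0,0.003],0],[[0,0,0.0045],0],[[0,0,0.006],0],[[0,0,0.006],0]])

```text
clock: 18.72
tool_pos: [0.3787, -0.3579, 0.1523]
orientation: [-180.0, 0.0, 11.2]
force: [0.3, 1.2, 0.3]
opening: 0.0126
gripper_force: 29.9
```

>>> send_rows(deltas=[[[0,0,0.001],0],[[0,0,0.002],0],[[0,0,0.003],0],[[0,0,0.004],0],[[0,0,0.004],0]])

```text
clock: 19.13
tool_pos: [0.3787, -0.3579, 0.1491]
orientation: [-180.0, 0.0, 11.2]
force: [0.5, -0.1, -0.3]
opening: 0.0126
gripper_force: 29.9
```

>>> send_rows(deltas=[[[0.006,0,0],0],[[0.012,0,0],0],[[0.018,0,0],0],[[0.025,0,0],0],[[0.03,0,0],0]])

```text
clock: 19.55
tool_pos: [0.4032, -0.3532, 0.1493]
orientation: [180.0, -0.0, 11.2]
force: [-0.7, -0.2, -0.3]
opening: 0.0128
gripper_force: 29.9
```

>>> send_rows(deltas=[[[0.003,0,0],0],[[0.006,0,0],0],[[0.009,0,0],0],[[0.012,0,0],0],[[0.012,0,0],0]])

```text
clock: 19.97
tool_pos: [0.4121, -0.3514, 0.1493]
orientation: [180.0, -0.0, 11.2]
force: [0.1, -0.3, 0.0]
opening: 0.0127
gripper_force: 29.9
```

```bash
python3 - <<'E'
from h import *
np.set_printoptions(precision=4,suppress=True)
o=ctrl.get_obs();print(o["clock"],o["tool_pos"],o["force"],o["moment"])
W=ctrl.snapshot("wrist");r=tipangle(W,o);print(r[:4])
E
```

```text
19.9667 [ 0.4121 -0.3514  0.1493] [ 0.08   -0.2625  0.0022] [-0.0974 -0.0294  0.0179]
(0.68, np.int64(111), np.float64(323.6190476190476), np.float64(54.60123142858599))
```

>>> send_rows(deltas=[[[0.003,0,0],0],[[0.006,0,0],0],[[0.009,0,0],0],[[0.012,0,0],0],[[0.012,0,0],0]])

```text
clock: 20.48
tool_pos: [0.4217, -0.3496, 0.1493]
orientation: [180.0, -0.0, 11.2]
force: [0.5, -0.6, -1.0]
opening: 0.0127
gripper_force: 29.9
```

```bash
python3 - <<'E'
from h import *
np.set_printoptions(precision=4,suppress=True)
o=ctrl.get_obs();print(o["clock"],o["tool_pos"],o["force"],o["moment"])
W=ctrl.snapshot("wrist");r=tipangle(W,o);print(r[:4])
for d in ctrl.cut_out(W,"pen_stand")[:2]:
    y,x=np.where(d["pixels"]);print("stand",d["conf"],x.min(),x.max(),y.min(),y.max())
# foot's front edge as projected
yaw=np.radians(10);e=np.array([np.cos(yaw),np.sin(yaw)])
for z in(0,.01):print(proj(W,[*(np.array([.5217,-.3301])-.05*e),z]))
# brown foot vs bench down the columns beside the pen
h=cv2.cvtColor(W["color"],cv2.COLOR_RGB2HSV)
for c in(290,355):print(c,[(v,*h[v,c].tolist()) for v in range(60,180,5)])
E
```

```text
20.4833 [ 0.4217 -0.3496  0.1493] [ 0.5135 -0.5657 -1.0356] [-0.1446  0.0474 -0.0222]Traceback (most recent call last):
  File "<stdin>", line 4, in <module>
TypeError: 'NoneType' object is not subscriptable
```

```bash
python3 - <<'E'
from h import *
np.set_printoptions(precision=1,suppress=True)
W=ctrl.snapshot("wrist");o=ctrl.get_obs()
for d in ctrl.cut_out(W,"pen_tip")[:2]+ctrl.cut_out(W,"pen_barrel")[:2]:
    y,x=np.where(d["pixels"]);print("pen",d["conf"],len(x),x.min(),x.max(),y.min(),y.max())
for d in ctrl.cut_out(W,"pen_stand")[:2]:
    y,x=np.where(d["pixels"]);print("stand",d["conf"],x.min(),x.max(),y.min(),y.max())
yaw=np.radians(10);e=np.array([np.cos(yaw),np.sin(yaw)]);B=np.array([.5217,-.3301])
for s,z in((-.05,0),(-.05,.01),(-.038,.07)):print(s,z,proj(W,[*(B+s*e),z]))
ex=np.array([np.cos(np.radians(11.2)),np.sin(np.radians(11.2)),0]);G=o["tool_pos"]-[0,0,.047]
for a in(50,55,60,65,70):print(a,proj(W,G+.123*(ex*np.cos(np.radians(a))-[0,0,np.sin(np.radians(a))])))
for c in(285,323,360):print(c,[(v,*W["color"][v,c].tolist()) for v in range(40,210,6)])
E
```

```text
pen 0.8 3716 309 336 129 319
pen 0.75 3742 309 337 129 320
stand 0.86 0 145 0 124
stand 0.57 278 375 0 140
-0.05 0 [322.7 138.2]
-0.05 0.01 [322.7 139.3]
-0.038 0.07 [323.5 124.1]
50 [323.6  99.1]
55 [323.5 112.2]
60 [323.5 125.1]
65 [323.4 137.9]
70 [323.4 150.7]
285 [(40, 133, 78, 48), (46, 252, 167, 99), (52, 255, 191, 112), (58, 249, 189, 108), (64, 244, 173, 100), (70, 245, 175, 103), (76, 245, 177, 106), (82, 248, 178, 103), (88, 252, 178, 110), (94, 232, 147, 84), (100, 142, 86, 55), (106, 88, 51, 35), (112, 61, 38, 27), (118, 38, 22, 20), (124, 178, 136, 60), (130, 133, 100, 47), (136, 110, 66, 47), (142, 237, 159, 123), (148, 229, 147, 114), (154, 226, 144, 117), (160, 226, 151, 119), (166, 215, 134, 102), (172, 193, 113, 88), (178, 68, 42, 36), (184, 79, 50, 41), (190, 86, 57, 46), (196, 81, 54, 47), (202, 77, 47, 41), (208, 82, 55, 47)]
323 [(40, 245, 176, 102), (46, 246, 177, 103), (52, 244, 176, 102), (58, 244, 173, 99), (64, 241, 168, 98), (70, 245, 177, 102), (76, 249, 189, 115), (82, 249, 163, 95), (88, 100, 65, 40), (94, 245, 179, 107), (100, 246, 177, 105), (106, 24
[... 288 characters left out ...]
8, 249), (190, 80, 60, 131), (196, 80, 58, 127), (202, 80, 60, 132), (208, 85, 63, 134)]
360 [(40, 242, 170, 102), (46, 242, 169, 100), (52, 242, 170, 101), (58, 242, 172, 103), (64, 240, 170, 102), (70, 241, 172, 99), (76, 241, 170, 98), (82, 245, 179, 106), (88, 248, 186, 111), (94, 247, 179, 108), (100, 250, 185, 112), (106, 251, 191, 114), (112, 249, 179, 105), (118, 237, 153, 92), (124, 255, 239, 99), (130, 255, 255, 172), (136, 221, 134, 87), (142, 255, 216, 174), (148, 237, 170, 139), (154, 226, 143, 110), (160, 233, 152, 115), (166, 237, 158, 123), (172, 233, 151, 112), (178, 207, 119, 87), (184, 90, 56, 42), (190, 90, 56, 42), (196, 88, 53, 42), (202, 90, 57, 46), (208, 90, 56, 44)]
```

The tip passed over the thin foot without touching it. A better fulcrum is the level lower edge of the block's mouth face (about 38 mm before the stand's origin, 70 mm up): I raise the pen under it, then carry the grip over in an arc so the edge turns the pen upright.

>>> send_rows(deltas=[[[0,0,-0.012],0],[[0,0,-0.024],0],[[-0.001,0,-0.036],0],[[-0.002,0,-0.046],0],[[-0.002,0,-0.05],0]])

```text
clock: 21.2
tool_pos: [0.42, -0.3502, 0.1914]
orientation: [179.9, -0.1, 11.2]
force: [-0.5, -0.1, -0.4]
opening: 0.0126
gripper_force: 29.9
```

>>> send_rows(deltas=[[[0.002,0,-0.002],0],[[0.004,0,-0.004],0],[[0.006,0,-0.006],0],[[0.008,0,-0.008],0],[[0.01,0,-0.01],0]])

```text
clock: 21.62
tool_pos: [0.4276, -0.3482, 0.1971]
orientation: [-180.0, 0.0, 11.2]
force: [-0.2, -0.1, -0.2]
opening: 0.0127
gripper_force: 29.9
```

>>> send_rows(deltas=[[[0.003,0,-0.002],0],[[0.006,0,-0.004],0],[[0.009,0,-0.006],0],[[0.012,0,-0.0075],0],[[0.015,0,-0.009],0]])

```text
clock: 22.03
tool_pos: [0.4398, -0.346, 0.2046]
orientation: [180.0, -0.0, 11.2]
force: [-0.1, -0.4, -0.8]
opening: 0.0126
gripper_force: 29.9
```

```bash
python3 - <<'E'
from h import *
np.set_printoptions(precision=4,suppress=True)
o=ctrl.get_obs();print(o["clock"],o["tool_pos"],o["force"],o["moment"],o["opening"])
yaw=np.radians(10);print("s",(o["tool_pos"][:2]-[.5217,-.3301])@[np.cos(yaw),np.sin(yaw)])
W=ctrl.snapshot("wrist");r=tipangle(W,o);print(r)
E
```

```text
22.0333 [ 0.4398 -0.346   0.2046] [-0.0919 -0.3733 -0.8469] [-0.0598 -0.0045 -0.0091] 0.01261715518649482
s -0.08343673082088579
(0.74, np.int64(124), np.float64(323.5), np.float64(59.58835173072825), [np.float64(45.053965140695524), np.float64(72.34964374867104), np.float64(99.00273152207205), np.float64(125.06317063866727), np.float64(150.66348319530437), np.float64(175.98103071094852), np.float64(201.22023567704716), np.float64(226.6058356888471), np.float64(252.38257503376215)])
```

>>> send_rows(deltas=[[[0.005,0,-0.002],0],[[0.01,0,-0.004],0],[[0.015,0,-0.006],0],[[0.02,0,-0.0075],0],[[0.026,0,-0.009],0]])

```text
clock: 22.55
tool_pos: [0.4595, -0.3419, 0.2116]
orientation: [-180.0, 0.1, 11.2]
force: [-3.8, -1.0, -1.3]
opening: 0.0126
gripper_force: 30.0
```

```bash
python3 - <<'E'
from h import *
np.set_printoptions(precision=4,suppress=True)
o=ctrl.get_obs();print(o["clock"],o["tool_pos"],o["force"],o["moment"],o["opening"])
yaw=np.radians(10);e=np.array([np.cos(yaw),np.sin(yaw)]);B=np.array([.5217,-.3301]);print("s",(o["tool_pos"][:2]-B)@e)
W=ctrl.snapshot("wrist");r=tipangle(W,o);print(r)
print("edge",proj(W,[*(B-.038*e),.07]))
print([(v,*W["color"][v,323].tolist()) for v in range(110,240,5)])
E
```

```text
22.55 [ 0.4595 -0.3419  0.2116] [-3.7532 -1.0489 -1.3348] [-0.2689  1.5776  0.0002] 0.012615107179473967
s -0.06327876671260309
(0.85, np.int64(155), np.float64(321.8909090909091), np.float64(71.82227324003622), [np.float64(44.72211985460123), np.float64(72.03048472555535), np.float64(98.69465063527672), np.float64(124.76389123046953), np.float64(150.37042837542128), np.float64(175.69147868520477), np.float64(200.93136180106495), np.float64(226.31469086409604), np.float64(252.08602408517524)])
edge [323.2089 177.0114]
[(110, 248, 185, 110), (115, 247, 182, 108), (120, 247, 183, 112), (125, 247, 182, 108), (130, 243, 173, 104), (135, 228, 152, 89), (140, 228, 149, 84), (145, 221, 142, 81), (150, 236, 162, 96), (155, 149, 110, 238), (160, 160, 120, 235), (165, 158, 119, 235), (170, 160, 122, 236), (175, 153, 112, 233), (180, 162, 119, 234), (185, 130, 94, 203), (190, 73, 52, 120), (195, 72, 55, 124), (200, 75, 53, 121), (205, 79, 54, 121), (210, 77, 58, 122), (215, 84, 61, 126), (220, 75, 55, 124), (225, 79, 59, 124), (230, 79, 59, 124), (235, 78, 62, 126)]
```

```bash
python3 - <<'E'
from h import *
np.set_printoptions(precision=4,suppress=True)
W=ctrl.snapshot("wrist");yaw=np.radians(10);e=np.array([np.cos(yaw),np.sin(yaw)]);B=np.array([.5217,-.3301])
for n,s,z in(("E",-.038,.07),("mouthc",-.024,.082),("bore low",-.0292,.0769),("bore up",-.0189,.0871),("top",-.0105,.0936)):print(n,proj(W,[*(B+s*e),z]))
I=W["color"].astype(int)
for c in(296,303,345,350):print(c,[(v,I[v,c].sum()//3) for v in range(100,215,4)])
print("widths",[(v,np.where((I[v,280:370,2]>I[v,280:370,0]+20))[0][[0,-1]]+280) for v in range(154,250,12)])
import pickle
W7=pickle.load(open("w7.pkl","rb"));J=W7["color"].astype(int)
print("w7 E",proj(W7,[*(B-.038*e),.07]));
for c in(305,308,338,342):print(c,[(v,J[v,c].sum()//3) for v in range(150,215,3)])
E
```

```text
E [322.9948 178.2917]
mouthc [323.4998 161.1912]
bore low [323.301  167.6619]
bore up [323.7067 154.499 ]
top [324.057  142.3396]
296 [(100, np.int64(67)), (104, np.int64(65)), (108, np.int64(39)), (112, np.int64(34)), (116, np.int64(34)), (120, np.int64(35)), (124, np.int64(24)), (128, np.int64(32)), (132, np.int64(47)), (136, np.int64(69)), (140, np.int64(97)), (144, np.int64(149)), (148, np.int64(117)), (152, np.int64(91)), (156, np.int64(71)), (160, np.int64(62)), (164, np.int64(52)), (168, np.int64(117)), (172, np.int64(114)), (176, np.int64(19)), (180, np.int64(57)), (184, np.int64(60)), (188, np.int64(64)), (192, np.int64(56)), (196, np.int64(55)), (200, np.int64(52)), (204, np.int64(56)), (208, np.int64(61)), (212, np.int64(63))]
303 [(100, np.int64(179)), (104, np.int64(182)), (108, np.int64(155)), (112, np.int64(161)), (116, np.int64(163)), (120, np.int64(157)), (124, np.int64(162)), (128, np.int64(161)), (132, np.int64(161)), (136, np.int64(161)), (140, np.int64(160)), (144, np.int64(160)), (148, np.int64(146)), (152, np.int64(144)), (156, np.int64(158)), (160, np.int64(15
[... 981 characters left out ...]
180)), (112, np.int64(179)), (116, np.int64(178)), (120, np.int64(182)), (124, np.int64(180)), (128, np.int64(180)), (132, np.int64(179)), (136, np.int64(182)), (140, np.int64(178)), (144, np.int64(173)), (148, np.int64(148)), (152, np.int64(147)), (156, np.int64(159)), (160, np.int64(153)), (164, np.int64(146)), (168, np.int64(225)), (172, np.int64(223)), (176, np.int64(36)), (180, np.int64(73)), (184, np.int64(69)), (188, np.int64(61)), (192, np.int64(56)), (196, np.int64(63)), (200, np.int64(62)), (204, np.int64(60)), (208, np.int64(62)), (212, np.int64(63))]Traceback (most recent call last):
  File "<stdin>", line 7, in <module>
IndexError: index 0 is out of bounds for axis 0 with size 0
```

The picture data say the tip slipped round the edge into the bore mouth. I'll draw back out and measure the pen free in the air.

>>> send_rows(deltas=[[[-0.006,0,-0.012],0],[[-0.014,0,-0.024],0],[[-0.024,0,-0.036],0],[[-0.036,0,-0.048],0],[[-0.05,0,-0.06],0]])

```text
clock: 23.12
tool_pos: [0.4197, -0.35, 0.2615]
orientation: [179.9, -0.1, 11.2]
force: [0.1, -0.4, -1.0]
opening: 0.0132
gripper_force: 30.0
```

>>> send_rows(deltas=[[[-0.01,0,-0.012],0],[[-0.02,0,-0.024],0],[[-0.03,0,-0.036],0],[[-0.03,0,-0.036],0],[[-0.03,0,-0.036],0]])

```text
clock: 23.53
tool_pos: [0.3967, -0.3546, 0.2893]
orientation: [179.9, -0.1, 11.1]
force: [0.3, -1.2, -1.2]
opening: 0.0129
gripper_force: 30.0
```

```bash
cat >> h.py <<'E'
def penmask(p,box=None):
    h=cv2.cvtColor(p["color"],cv2.COLOR_RGB2HSV); m=((h[...,0]>112)&(h[...,0]<150)&(h[...,1]>70)&(h[...,2]>40)).astype(np.uint8)
    if box: k=np.zeros_like(m);k[box[1]:box[3],box[0]:box[2]]=1;m&=k
    return m
E
python3 - <<'E'
from h import *
np.set_printoptions(precision=4,suppress=True)
o=ctrl.get_obs();print(o["clock"],o["tool_pos"],o["force"],o["opening"])
W,S,T=[ctrl.snapshot(n) for n in("wrist","scene","top")]
print(tipangle(W,o));m=penmask(W,(280,0,370,330));y,x=np.where(m);print("W purple",len(x),y.min(),y.max())
for v in range(y.min(),y.max(),8):
    r=x[y==v]; print(v,r.min() if len(r) else"",r.max() if len(r) else"",end="; ")
G=o["tool_pos"]-[0,0,.047];u,v=proj(S,G);print("\nS grasp",u,v)
m=penmask(S,(int(u)-30,int(v)-30,int(u)+60,int(v)+60));y,x=np.where(m);print(len(x),(x.min(),x.max(),y.min(),y.max()) if len(x) else "")
if len(x)>5: print(cv2.fitLine(np.c_[x,y].astype(np.float32),2,0,.01,.01).ravel(), [(v,x[y==v].min(),x[y==v].max()) for v in np.unique(y)])
ex=np.array([np.cos(np.radians(11.2)),np.sin(np.radians(11.2)),0])
for a in(50,60,70,80,90):print(a,[proj(p,G+L*(ex*np.cos(np.radians(a))-[0,0,np.sin(np.radians(a))])).round(1) for p in(W,S) for L in(.06,.1,.123)])
E
```

```text
23.5333 [ 0.3967 -0.3546  0.2893] [ 0.316  -1.1932 -1.1751] 0.012898647374306937
(0.79, np.int64(138), np.float64(322.38461538461536), np.float64(64.95666956111141), [np.float64(45.29306906229632), np.float64(72.57484329624657), np.float64(99.21627798650661), np.float64(125.26739347117118), np.float64(150.86064678374208), np.float64(176.17329810289502), np.float64(201.4096829874576), np.float64(226.79449083386348), np.float64(252.57246895349536)])
W purple 1972 147 294
147 322 322; 155 316 329; 163 315 330; 171 314 331; 179 313 331; 187 313 332; 195 312 332; 203 312 333; 211 311 333; 219 311 334; 227 310 333; 235 310 334; 243 310 334; 251  ; 259  ; 267  ; 275  ; 283  ; 291  ; 
S grasp 353.4855558965689 264.152608181378
19 (np.int64(360), np.int64(369), np.int64(238), np.int64(279))
[  0.1683  -0.9857 362.4211 274.9474] [(np.int64(238), np.int64(369), np.int64(369)), (np.int64(275), np.int64(361), np.int64(363)), (np.int64(276), np.int64(360), np.int64(363)), (np.int64(277), np.int64(360), np.int64(363)), (np.int64(278), np.int64(361), np.int64(364)), (np.int64(279), np.int64(362), np.int64(364))]
50 [array([323.7, 170.2]), array([323.4, 122.3]), array([323.3,  99.2]), array([362.3, 267.4]), array([367.7, 269.4]), array([370.7, 270.5])]
60 [array([323.6, 182.9]), array([323.3, 143.6]), array([323.2, 125.3]), array([360.2, 271.4]), array([364.3, 275.9]), array([366.6, 278.3])]
70 [array([323.6, 196.7]), array([323.3, 165.3]), array([323.2, 150.9]), array([357.9, 275.2]), array([360.6, 282. ]), array([362.1, 285.7])]
80 [array([323.5, 211.3]), array([323.3, 187.1]), array([323.1, 176.2]), array([355.4, 278.7]), array([356.6, 287.7]), array([357.3, 292.7])]
90 [array([323.5, 226.6]), array([323.2, 209.2]), array([323.1, 201.4]), array([352.9, 281.8]), array([352.5, 292.8]), array([352.3, 299. ])]
```

It turned to about 64°. I'll now come from outside with the barrel, 85 mm below the grip, against the mouth's lower edge and carry on round.

>>> send_rows(deltas=[[[0,0,0.03],0],[[0,0,0.06],0],[[0,0,0.09],0],[[0,0,0.115],0],[[0,0,0.124],0]])

```text
clock: 24.15
tool_pos: [0.3956, -0.3534, 0.1857]
orientation: [-179.8, 0.2, 11.2]
force: [-0.6, -0.3, -0.8]
opening: 0.0128
gripper_force: 30.0
```

>>> send_rows(deltas=[[[0.015,0,0],0],[[0.03,0,0],0],[[0.045,0,0],0],[[0.055,0,0],0],[[0.06,0,-0.002],0]])

```text
clock: 24.57
tool_pos: [0.4452, -0.3447, 0.1911]
orientation: [-180.0, 0.0, 11.2]
force: [-3.0, -2.1, -3.1]
opening: 0.0124
gripper_force: 30.0
```

>>> send_rows(deltas=[[[0.005,0,-0.002],0],[[0.01,0,-0.004],0],[[0.015,0,-0.006],0],[[0.02,0,-0.0075],0],[[0.025,0,-0.0095],0]])

```text
clock: 24.98
tool_pos: [0.4634, -0.3411, 0.1986]
orientation: [-180.0, 0.0, 11.2]
force: [-2.4, -0.7, -3.0]
opening: 0.0129
gripper_force: 30.0
```

```bash
cat > st.py <<'E'
from h import *
np.set_printoptions(precision=4,suppress=True)
o=ctrl.get_obs();print(o["clock"],o["tool_pos"],o["force"],o["moment"],o["opening"])
yaw=np.radians(10);e=np.array([np.cos(yaw),np.sin(yaw)]);B=np.array([.5217,-.3301]);print("s",(o["tool_pos"][:2]-B)@e)
W=ctrl.snapshot("wrist");print(tipangle(W,o));print("edge",proj(W,[*(B-.038*e),.07]))
m=penmask(W,(280,0,370,330));y,x=np.where(m);y0=np.array([v for v in np.unique(y) if (y==v).sum()>4]);print("purple",y0.min(),y0.max(),[(v,x[y==v].min(),x[y==v].max()) for v in y0[::12]])
E
python3 st.py
```

```text
24.9833 [ 0.4634 -0.3411  0.1986] [-2.3765 -0.6869 -3.028 ] [-0.6256  1.2749  0.083 ] 0.012864445839344853
s -0.059299853334476536
(0.63, np.int64(190), np.float64(322.6585365853659), np.float64(85.62946566286396), [np.float64(44.857573874277136), np.float64(72.15716382718921), np.float64(98.81393763321097), np.float64(124.87717910011528), np.float64(150.4790394224521), np.float64(175.79664570113343), np.float64(201.03423702120395), np.float64(226.41636680440536), np.float64(252.18755891884882)])
edge [323.1356 186.3655]
purple 189 251 [(np.int64(189), np.int64(316), np.int64(326)), (np.int64(201), np.int64(314), np.int64(331)), (np.int64(213), np.int64(313), np.int64(332)), (np.int64(225), np.int64(312), np.int64(333)), (np.int64(237), np.int64(311), np.int64(334)), (np.int64(249), np.int64(310), np.int64(334))]
```

>>> send_rows(deltas=[[[0.003,0,-0.001],0],[[0.007,0,-0.002],0],[[0.011,0,-0.003],0],[[0.015,0,-0.003],0],[[0.016,0,-0.003],0]])

```text
clock: 25.5
tool_pos: [0.4767, -0.3387, 0.2012]
orientation: [180.0, -0.0, 11.2]
force: [-5.0, -0.3, 1.0]
opening: 0.0127
gripper_force: 30.0
```

>>> send_rows(deltas=[[[-0.01,0,0],0],[[-0.025,0,0],0],[[-0.04,0,0],0],[[-0.055,0,-0.015],0],[[-0.055,0,-0.03],0]])

```text
clock: 25.92
tool_pos: [0.4298, -0.3474, 0.2254]
orientation: [-179.9, 0.1, 11.1]
force: [0.5, -0.4, -0.4]
opening: 0.0125
gripper_force: 30.0
```

```bash
cat >> st.py <<'E'
S=ctrl.snapshot("scene");G=o["tool_pos"]-[0,0,.047];u,v=proj(S,G);u,v=int(u),int(v)
m=penmask(S,(u-30,v-5,u+60,v+70));y,x=np.where(m);print("S",(u,v),[(q,x[y==q].min(),x[y==q].max()) for q in np.unique(y)])
ex=np.array([np.cos(np.radians(o["orientation"][2])),np.sin(np.radians(o["orientation"][2])),0])
for a in(70,80,90,100):print(a,[proj(p,G+L*(ex*np.cos(np.radians(a))-[0,0,np.sin(np.radians(a))])).round(1) for p in(W,S) for L in(.06,.1,.123)])
E
python3 st.py
```

```text
25.9167 [ 0.4298 -0.3474  0.2254] [ 0.4849 -0.381  -0.449 ] [-0.0686 -0.0405 -0.0082] 0.01251886635511516
s -0.09346058575238135
(0.94, np.int64(196), np.float64(322.38461538461536), np.float64(88.06310925736823), [np.float64(44.69208371090542), np.float64(71.99852574748583), np.float64(98.66123212692776), np.float64(124.7291961527001), np.float64(150.3344494532429), np.float64(175.65406908989704), np.float64(200.89226037332583), np.float64(226.27352974418395), np.float64(252.04232267051054)])
edge [323.6975 133.0563]
purple 200 255 [(np.int64(200), np.int64(320), np.int64(325)), (np.int64(212), np.int64(315), np.int64(329)), (np.int64(224), np.int64(314), np.int64(331)), (np.int64(236), np.int64(312), np.int64(332)), (np.int64(248), np.int64(311), np.int64(333))]
S (360, 273) [(np.int64(280), np.int64(359), np.int64(359)), (np.int64(281), np.int64(359), np.int64(362)), (np.int64(282), np.int64(359), np.int64(363)), (np.int64(283), np.int64(359), np.int64(363)), (np.int64(284), np.int64(359), np.int64(363)), (np.int64(285), np.int64(359), np.int64(363)), (np.int64(286), np.int64(359)
[... 497 characters left out ...]
(297), np.int64(360), np.int64(363)), (np.int64(298), np.int64(360), np.int64(363)), (np.int64(299), np.int64(361), np.int64(362))]
70 [array([323.9, 196.3]), array([323.7, 164.8]), array([323.7, 150.3]), array([364.6, 283.7]), array([367. , 289.9]), array([368.3, 293.3])]
80 [array([323.9, 210.9]), array([323.7, 186.6]), array([323.6, 175.7]), array([362.3, 287. ]), array([363.2, 295.4]), array([363.8, 300. ])]
90 [array([323.9, 226.2]), array([323.6, 208.7]), array([323.5, 200.9]), array([359.9, 290. ]), array([359.4, 300.3]), array([359.1, 306. ])]
100 [array([323.8, 242. ]), array([323.6, 231.1]), array([323.5, 226.3]), array([357.5, 292.5]), array([355.5, 304.5]), array([354.4, 311.2])]
```

```bash
cat > fit.py <<'E'
from h import *
import pickle
from scipy.optimize import least_squares
np.set_printoptions(precision=3,suppress=True)
def rows(W):
    I=W["color"].astype(int)[:,318:328]; pur=(I[...,2]-I[...,0]).mean(1)
    b=[v for v in range(150,300) if pur[v]>15 and pur[v+4]<=5]
    ms=ctrl.cut_out(W,"pen_center") if W.get("live") else None
    return pur,b
W0,S0,T0=pickle.load(open("p8.pkl","rb"))
o=ctrl.get_obs();W=ctrl.snapshot("wrist");S=ctrl.snapshot("scene");pickle.dump((W,S,o["tool_pos"]),open("p9.pkl","wb"))
for w in(W0,W):
    p,b=rows(w);print("boundary",b,[(v,int(p[v])) for v in range(90,270,6)])
# scene: sub-pixel centre line
G=o["tool_pos"]-[0,0,.047];u,v=map(int,proj(S,G));I=S["color"].astype(float);q=np.clip(I[...,2]-(I[...,0]+I[...,1])/2,0,None)
r=np.arange(v+9,v+25);c=np.arange(u-6,u+11);w=q[np.ix_(r,c)];w[w<15]=0;cen=(w*c).sum(1)/w.sum(1);print(cen,np.polyfit(r,cen,1))
E
python3 fit.py
```

```text
boundary [237, 238, 239, 240] [(90, -141), (96, -133), (102, -142), (108, -88), (114, -49), (120, -61), (126, 71), (132, 71), (138, 71), (144, 68), (150, 67), (156, 69), (162, 66), (168, 69), (174, 66), (180, 67), (186, 70), (192, 46), (198, 47), (204, 46), (210, 48), (216, 47), (222, 47), (228, 48), (234, 47), (240, 36), (246, -40), (252, -40), (258, -41), (264, 9)]
boundary [249, 250, 251, 288] [(90, -140), (96, -142), (102, -142), (108, -139), (114, -58), (120, -138), (126, -140), (132, -136), (138, -140), (144, -94), (150, -45), (156, -59), (162, -89), (168, -114), (174, -93), (180, -38), (186, -52), (192, -42), (198, -56), (204, 39), (210, 39), (216, 38), (222, 38), (228, 40), (234, 38), (240, 38), (246, 39), (252, 12), (258, -34), (264, 9)]
[359.911 360.277 360.706 360.774 360.845 360.809 360.761 360.801 360.79
 360.782 360.756 361.015 361.206 361.203 361.423 361.35 ] [  0.069 340.973]
```

```bash
cat > fit2.py <<'E'
from h import *
import pickle
from scipy.optimize import least_squares
np.set_printoptions(precision=4,suppress=True)
W0=pickle.load(open("p8.pkl","rb"))[0];W1,S,p1=pickle.load(open("p9.pkl","rb"));p0=np.array([.4094,-.3518,.2341])
y=np.radians(11.15);ex=np.array([np.cos(y),np.sin(y),0]);ez=np.array([0,0,1])
def pt(p,phi,d,l,h):
    f=np.radians(phi); return p-[0,0,.047]+d*ex+l*(ex*np.cos(f)-ez*np.sin(f))+h*(ex*np.sin(f)+ez*np.cos(f))
def res(x,phi0):
    L,b,n,d,phi1=x
    return [proj(W0,pt(p0,phi0,d,L,0))[1]-107,proj(W0,pt(p0,phi0,d,b,.007))[1]-241,proj(W0,pt(p0,phi0,d,n,.006))[1]-123,
            proj(W1,pt(p1,phi1,d,L,0))[1]-196.5,proj(W1,pt(p1,phi1,d,b,.007))[1]-252,proj(W1,pt(p1,phi1,d,n,.006))[1]-200.5,(L-.123)/.002*1.,d/.003]
for phi0 in(48,50,52):
    s=least_squares(res,[.123,.02,.1,0,88],args=(phi0,),x_scale=[.01,.01,.01,.003,1]);print(phi0,s.x,s.fun.round(1))
    for a in(s.x[-1],90):print([proj(S,pt(p1,a,s.x[3],l,0)).round(2) for l in(s.x[1],s.x[2],s.x[0])])
E
python3 fit2.py
```

```text
48 [ 0.122   0.0187  0.0998 -0.0076 84.5077] [-0.6  0.2  0.3  0.8 -0.5 -0.8 -0.5 -2.5]
[array([360.15, 279.39]), array([360.82, 298.64]), array([360.99, 303.6 ])]
[array([359.73, 279.89]), array([358.69, 301.26]), array([358.42, 306.8 ])]
50 [ 0.1241  0.0168  0.1009 -0.0059 85.7013] [-0.1  0.6  0.4  1.  -1.3 -0.9  0.6 -2. ]
[array([360.44, 278.59]), array([360.73, 299.05]), array([360.81, 304.35])]
[array([360.14, 278.94]), array([359.05, 301.11]), array([358.76, 306.88])]
52 [ 0.1264  0.0149  0.1023 -0.0042 86.8784] [ 0.5  1.   0.4  1.2 -2.1 -1.   1.7 -1.4]
[array([360.74, 277.75]), array([360.63, 299.52]), array([360.61, 305.16])]
[array([360.55, 277.97]), array([359.4 , 301.02]), array([359.1 , 307.01])]
```

The pen is now about 85°, fitted from both views. One more nudge of about 5° against the same edge.

>>> send_rows(deltas=[[[0,0,0.015],0],[[0,0,0.03],0],[[0.015,0,0.03],0],[[0.03,0,0.03],0],[[0.04,0,0.03],0]])

```text
clock: 26.58
tool_pos: [0.4661, -0.341, 0.201]
orientation: [180.0, -0.0, 11.2]
force: [-0.2, 0.1, -0.2]
opening: 0.0128
gripper_force: 30.0
```

>>> send_rows(deltas=[[[0.008,0,0],0],[[0.014,0,0],0],[[0.019,0,0],0],[[0.024,0,0],0],[[0.0253,0,0],0]])

```text
clock: 27.0
tool_pos: [0.4842, -0.3372, 0.2012]
orientation: [180.0, 0.0, 11.2]
force: [-4.6, -1.2, 5.1]
opening: 0.0129
gripper_force: 30.0
```

>>> send_rows(deltas=[[[-0.01,0,0],0],[[-0.025,0,0],0],[[-0.04,0,0],0],[[-0.055,0,-0.02],0],[[-0.065,0,-0.05],0]])

```text
clock: 27.42
tool_pos: [0.4298, -0.3467, 0.239]
orientation: [-179.8, 0.2, 11.1]
force: [0.0, 0.3, 0.4]
opening: 0.0128
gripper_force: 30.0
```

```bash
python3 st.py; python3 fit.py
```

```text
27.4167 [ 0.4298 -0.3467  0.239 ] [0.0484 0.3449 0.3733] [-0.0737 -0.1085 -0.0099] 0.012818993952772115
s -0.09334019507570766
(0.58, np.int64(209), np.float64(322.1666666666667), np.float64(93.40631428285249), [np.float64(44.01160230077371), np.float64(71.36527125730882), np.float64(98.06668133165651), np.float64(124.16539991302832), np.float64(149.79415974709272), np.float64(175.13067372675732), np.float64(200.37964069739647), np.float64(225.7658907469876), np.float64(251.5340145104983)])
edge [325.0139 131.6591]
purple 211 258 [(np.int64(211), np.int64(320), np.int64(324)), (np.int64(223), np.int64(315), np.int64(329)), (np.int64(235), np.int64(313), np.int64(331)), (np.int64(247), np.int64(312), np.int64(332))]
S (360, 269) [(np.int64(276), np.int64(359), np.int64(362)), (np.int64(277), np.int64(359), np.int64(362)), (np.int64(278), np.int64(359), np.int64(363)), (np.int64(279), np.int64(358), np.int64(363)), (np.int64(280), np.int64(358), np.int64(362)), (np.int64(281), np.int64(358), np.int64(362)), (np.int64(282), np.int64(358), np.int64(362)), (np.int64(283), np.int64(358), n
[... 1454 characters left out ...]
, (186, 70), (192, 46), (198, 47), (204, 46), (210, 48), (216, 47), (222, 47), (228, 48), (234, 47), (240, 36), (246, -40), (252, -40), (258, -41), (264, 9)]
boundary [251, 252, 253, 254, 287] [(90, -141), (96, -140), (102, -142), (108, -139), (114, -66), (120, -140), (126, -139), (132, -133), (138, -146), (144, -63), (150, -49), (156, -73), (162, -98), (168, -117), (174, -74), (180, -38), (186, -42), (192, -42), (198, -41), (204, -38), (210, -31), (216, 37), (222, 38), (228, 36), (234, 37), (240, 37), (246, 37), (252, 37), (258, -31), (264, 9)]
[359.649 359.921 359.948 359.924 359.879 359.867 359.844 359.853 359.867
 359.794 359.443 359.439 359.474 359.448 359.453 359.419] [ -0.036 369.926]
```

The pen is upright: the scene slope of -0.045 is what 90° predicts. Raise and carry it to the ring.

>>> send_rows(deltas=[[[0,0,-0.015],0],[[0,0,-0.035],0],[[0,0,-0.055],0],[[0,0,-0.075],0],[[0,0,-0.085],0]])

```text
clock: 28.08
tool_pos: [0.4333, -0.3473, 0.3098]
orientation: [180.0, -0.0, 11.2]
force: [0.6, -0.3, -0.3]
opening: 0.0126
gripper_force: 30.0
```

>>> send_rows(deltas=[[[0.01,-0.01,0],0],[[0.026,-0.025,0],0],[[0.044,-0.043,0],0],[[0.064,-0.062,0],0],[[0.084,-0.081,0],0]])

```text
clock: 28.5
tool_pos: [0.4866, -0.2693, 0.3073]
orientation: [-179.9, 0.1, 11.1]
force: [0.7, 0.2, -0.7]
opening: 0.0127
gripper_force: 30.0
```

>>> send_rows(deltas=[[[0.02,-0.0195,0],0],[[0.04,-0.039,0],0],[[0.06,-0.058,0],0],[[0.08,-0.078,0],0],[[0.1,-0.097,0],0]])

```text
clock: 28.92
tool_pos: [0.5501, -0.1773, 0.3072]
orientation: [-179.9, 0.1, 11.2]
force: [0.6, -1.0, -0.5]
opening: 0.0126
gripper_force: 30.0
```

>>> send_rows(deltas=[[[0.02,-0.0195,0],0],[[0.04,-0.039,0],0],[[0.06,-0.058,0],0],[[0.08,-0.078,0],0],[[0.1,-0.097,0],0]])

```text
clock: 29.33
tool_pos: [0.6135, -0.0856, 0.3071]
orientation: [-180.0, 0.1, 11.2]
force: [0.4, 0.5, -0.5]
opening: 0.0125
gripper_force: 30.0
```

>>> send_rows(deltas=[[[0.02,-0.0195,0],0],[[0.04,-0.039,0],0],[[0.06,-0.058,0],0],[[0.08,-0.077,0],0],[[0.092,-0.089,0],0]])

```text
clock: 29.75
tool_pos: [0.6724, -0.001, 0.3067]
orientation: [-180.0, 0.1, 11.2]
force: [0.0, 0.2, 0.1]
opening: 0.0126
gripper_force: 30.0
```

```bash
cat > st2.py <<'E'
from h import *
np.set_printoptions(precision=4,suppress=True)
o=ctrl.get_obs();p=o["tool_pos"];print(o["clock"],p,o["orientation"],o["force"],o["opening"],o["gripper_force"])
W,S,T=[ctrl.snapshot(n) for n in("wrist","scene","top")]
r=tipangle(W,o);print(r[:4] if r else r)
if r: print("tip xy if at L .123",at_z(W,(r[2],r[1]),p[2]-.17),"L .118",at_z(W,(r[2],r[1]),p[2]-.165))
for n in("ring_center","pen_tip"):
  for q,c in(("W",W),("S",S),("T",T)):
    print(n,q,[(a.round(1),round(b,2),at_z(c,a,.009).round(4)) for a,b in find(c,n)[:2]])
print("ring proj",proj(W,[.6623,-.0045,.010]),proj(S,[.6623,-.0045,.01]))
I=S["color"].astype(float);q=np.clip(I[...,2]-(I[...,0]+I[...,1])/2,0,None)
G=p-[0,0,.047];u,v=map(int,proj(S,G));R=np.arange(v+6,v+45);C=np.arange(u-8,u+12);w=q[np.ix_(R,C)];w[w<15]=0
print("S",(u,v),[(k,round((a*C).sum()/a.sum(),2),int((a>0).sum())) for k,a in zip(R,w) if a.sum()>0])
y=np.radians(o["orientation"][2]);ex=np.array([np.cos(y),np.sin(y),0])
for a in(85,90,95):print(a,[proj(S,G-.006*ex+L*(ex*np.cos(np.radians(a))-[0,0,np.sin(np.radians(a))])).round(2) for L in(.02,.06,.1,.123)])
E
python3 st2.py
```

```text
29.75 [ 0.6724 -0.001   0.3067] [-179.9789    0.1281   11.2298] [0.0453 0.1539 0.1335] 0.012580955874520008 29.99967634677887
(0.97, np.int64(210), np.float64(322.5), np.float64(93.68850485954214))
tip xy if at L .123 [ 0.6644 -0.0018  0.1367] L .118 [ 0.6659 -0.0015  0.1417]
ring_center W [(array([566.4, 151.5]), 0.55, array([ 0.7536, -0.2763,  0.009 ]))]
ring_center S []
ring_center T []
pen_tip W [(array([322.9, 255.2]), 0.57, array([ 0.5685, -0.0216,  0.009 ])), (array([542.8, 310.7]), 0.22, array([ 0.547 , -0.3264,  0.009 ]))]
pen_tip S [(array([333. , 153.7]), 0.55, array([0.8871, 0.2414, 0.009 ])), (array([375.1, 291.9]), 0.3, array([ 0.5209, -0.3204,  0.009 ]))]
pen_tip T []
ring proj [324.2432 182.1157] [333.8466 211.6565]
S (335, 145) [(np.int64(152), np.float64(333.75), 3), (np.int64(153), np.float64(333.91), 3), (np.int64(154), np.float64(334.03), 5), (np.int64(155), np.float64(334.09), 5), (np.int64(156), np.float64(334.32), 4), (np.int64(157), np.float64(334.32), 4), (np.int64(158), np.float64(334.3), 4), (np.int64(159), np.float64(334.3), 4), (np.int64(160), np.float64
[... 183 characters left out ...]
65), np.float64(333.92), 3), (np.int64(166), np.float64(333.91), 3), (np.int64(167), np.float64(333.93), 3), (np.int64(168), np.float64(333.93), 3), (np.int64(169), np.float64(333.93), 3), (np.int64(170), np.float64(333.91), 3), (np.int64(171), np.float64(333.94), 3), (np.int64(172), np.float64(333.97), 3), (np.int64(173), np.float64(334.09), 3), (np.int64(174), np.float64(334.28), 2)]
85 [array([334.36, 151.92]), array([335.08, 162.41]), array([335.78, 172.48]), array([336.17, 178.1 ])]
90 [array([334.01, 152.22]), array([334.07, 163.3 ]), array([334.12, 173.98]), array([334.15, 179.95])]
95 [array([333.67, 152.47]), array([333.05, 164.07]), array([332.44, 175.29]), array([332.11, 181.57])]
```

>>> send_rows(deltas=[[[-0.001,0.001,0.02],0],[[-0.002,0.0015,0.045],0],[[-0.003,0.002,0.07],0],[[-0.0036,0.0026,0.09],0],[[-0.0036,0.0026,0.1],0]])

```text
clock: 30.67
tool_pos: [0.6683, -0.0064, 0.2267]
orientation: [-180.0, 0.2, 11.1]
force: [-0.3, 0.2, -0.7]
opening: 0.012
gripper_force: 30.0
```

>>> send_rows(deltas=[[[0,0,0],0],[[0,0,0.005],0],[[0,0,0.01],0],[[0,0,0.01],0],[[0,0,0.01],0]])

```text
clock: 31.08
tool_pos: [0.6696, -0.0058, 0.2214]
orientation: [180.0, -0.0, 11.2]
force: [-0.2, 0.1, -0.9]
opening: 0.0127
gripper_force: 30.0
```

```bash
python3 st2.py; python3 - <<'E'
from h import *
W=ctrl.snapshot("wrist");m=[d for d in ctrl.cut_out(W,"tray")]
for d in m[:2]:
    y,x=np.where(d["pixels"]);print("tray",d["conf"],x.min(),x.max(),y.min(),y.max())
# blue-stop front edge / pale tray extent along columns beside the pen
I=W["color"].astype(int)
print("ringpx",proj(W,[.6623,-.0045,.012]))
for c in(295,350):print(c,[(v,*I[v,c]) for v in range(90,235,6)])
E
```

```text
31.0833 [ 0.6696 -0.0058  0.2214] [179.999   -0.0456  11.1796] [-0.2359  0.0894 -0.8923] 0.012723170049034593 29.99990612268448
(0.74, np.int64(210), np.float64(322.5), np.float64(93.45285223948925))
tip xy if at L .123 [ 0.6622 -0.0066  0.0514] L .118 [ 0.6636 -0.0063  0.0564]
ring_center W [(array([326.5, 203.3]), 0.58, array([ 0.6573, -0.0115,  0.009 ]))]
ring_center S []
ring_center T []
pen_tip W [(array([321.3, 257.6]), 0.86, array([ 0.6012, -0.0175,  0.009 ])), (array([638.7, 210.8]), 0.23, array([ 0.7083, -0.3077,  0.009 ]))]
pen_tip S [(array([334.3, 183.9]), 0.46, array([0.764 , 0.1024, 0.009 ]))]
pen_tip T []
ring proj [320.3087 197.1912] [333.8466 211.6565]
S (335, 170) [(np.int64(177), np.float64(334.17), 4), (np.int64(178), np.float64(334.4), 4), (np.int64(179), np.float64(334.47), 4), (np.int64(180), np.float64(334.5), 4), (np.int64(181), np.float64(334.6), 4), (np.int64(182), np.float64(334.62), 4), (np.int64(183), np.float64(334.63), 4), (np.int64(184), np.float64(334.68), 4), (np.int64(185), np.float64(334.66), 4), (np.int64(186), np.float64(334.66), 4), (np.int64(1
[... 3202 characters left out ...]
72), np.int64(107), np.int64(98)), (162, np.int64(73), np.int64(167), np.int64(251)), (168, np.int64(68), np.int64(151), np.int64(243)), (174, np.int64(153), np.int64(118), np.int64(76)), (180, np.int64(168), np.int64(131), np.int64(89)), (186, np.int64(167), np.int64(129), np.int64(88)), (192, np.int64(171), np.int64(132), np.int64(89)), (198, np.int64(148), np.int64(114), np.int64(79)), (204, np.int64(157), np.int64(120), np.int64(84)), (210, np.int64(166), np.int64(132), np.int64(88)), (216, np.int64(161), np.int64(124), np.int64(83)), (222, np.int64(112), np.int64(118), np.int64(124)), (228, np.int64(126), np.int64(131), np.int64(134)), (234, np.int64(116), np.int64(114), np.int64(119))]
```

```bash
python3 - <<'E'
from h import *
np.set_printoptions(precision=4,suppress=True)
W=ctrl.snapshot("wrist")
for d in ctrl.cut_out(W,"ring_center")[:2]:
    y,x=np.where(d["pixels"]);print("mask",d["conf"],len(x),x.min(),x.max(),y.min(),y.max())
h=cv2.cvtColor(W["color"],cv2.COLOR_RGB2HSV)[176:226,296:352]
m=(h[...,1]<75)
for r in m: print("".join("#" if k else "." for k in r))
E
```

```text
mask 0.66 151 310 333 186 208
............#################....##.....................
...........####################.........................
...........#########....#######.........................
.................###....................................
........................................................
........................................................
........................................................
........................................................
.....................########...........................
..................#############.........................
..................###.......#####.......................
.................###..........####......................
................##..............###.....................
...............##................###....................
..............##.................###....................
..............##..................##....................
..............#...................###...................
..............#...................###...................
.............##......#..##........###.......
[... 1079 characters left out ...]
................
...............######...........#.......................
................#####...................................
................####...................................#
................####.............#.....................#
................####.............#....................##
................####.............#....................##
................###..................................###
...............####..................................###
...............####...............#..................###
............##.####...............#.................####
............#######.................................####
.............######................................#####
```

The ring's outline in the wrist view is centred at about (320.7, 195.5), matching the stored position. Final small shift, lower, and settle.

>>> send_rows(deltas=[[[0.001,-0.001,0.006],0],[[0.002,-0.0021,0.012],0],[[0.002,-0.0021,0.018],0],[[0.002,-0.0021,0.023],0],[[0.002,-0.0021,0.023],0]])

```text
clock: 32.2
tool_pos: [0.67, -0.0039, 0.2009]
orientation: [-180.0, 0.1, 11.2]
force: [0.4, 0.9, -1.0]
opening: 0.0128
gripper_force: 30.0
```

>>> send_rows(deltas=[[[0,0,0],0],[[0,0,0],0],[[0,0,0],0],[[0,0,0],0],[[0,0,0],0]])

```text
clock: 32.62
tool_pos: [0.6707, -0.0038, 0.2028]
orientation: [-180.0, -0.0, 11.2]
force: [-0.5, 0.6, -0.9]
opening: 0.0127
gripper_force: 30.0
```

>>> send_rows(deltas=[[[0,0,0],0],[[0,0,0],0],[[0,0,0],0],[[0,0,0],0],[[0,0,0],0]])

```text
clock: 33.03
tool_pos: [0.6706, -0.0039, 0.2025]
orientation: [180.0, 0.0, 11.2]
force: [0.0, -1.2, -0.2]
opening: 0.0127
gripper_force: 30.0
```

```bash
python3 st2.py | grep -v '^8\|^9'; python3 - <<'E'
from h import *
S=ctrl.snapshot("scene");I=S["color"].astype(int)
for c in(333,334,335):print(c,[(v,*I[v,c].tolist()) for v in range(196,216)])
print(proj(S,[.6636,-.0045,.033]),proj(S,[.6636,-.0045,.0435]),proj(S,[.6636,-.0045,.010]))
E
```

```text
33.0333 [ 0.6706 -0.0039  0.2025] [179.9996   0.0001  11.1785] [ 0.0059 -1.2246 -0.1582] 0.012693183294190745 29.999760389328003
(0.98, np.int64(209), np.float64(322.8333333333333), np.float64(93.1056777923613))
tip xy if at L .123 [ 0.664  -0.0048  0.0325] L .118 [ 0.6654 -0.0045  0.0375]
ring_center W [(array([330.6, 209.5]), 0.52, array([ 0.6582, -0.0131,  0.009 ]))]
ring_center S []
ring_center T []
pen_tip W [(array([321.5, 258. ]), 0.65, array([ 0.6102, -0.0142,  0.009 ])), (array([210. ,  58.3]), 0.43, array([0.7633, 0.1073, 0.009 ]))]
pen_tip S [(array([335. , 185.8]), 0.61, array([0.7584, 0.0928, 0.009 ]))]
pen_tip T []
ring proj [322.092  203.6944] [333.8466 211.6565]
S (335, 174) [(np.int64(181), np.float64(333.86), 3), (np.int64(182), np.float64(333.96), 3), (np.int64(183), np.float64(334.28), 4), (np.int64(184), np.float64(334.44), 4), (np.int64(185), np.float64(334.45), 4), (np.int64(186), np.float64(334.45), 4), (np.int64(187), np.float64(334.43), 4), (np.int64(188), np.float64(334.42), 4), (np.int64(189), np.float64(334.41), 4), (np.int64(190), np.float64(334.54), 4),
[... 1460 characters left out ...]
), (207, 129, 110, 84), (208, 134, 114, 88), (209, 127, 110, 87), (210, 115, 99, 79), (211, 113, 95, 71), (212, 255, 237, 194), (213, 255, 255, 226), (214, 227, 206, 180), (215, 128, 114, 95)]
335 [(196, 71, 53, 105), (197, 64, 47, 98), (198, 69, 52, 98), (199, 72, 56, 103), (200, 66, 50, 103), (201, 50, 35, 78), (202, 131, 105, 87), (203, 188, 168, 135), (204, 199, 184, 155), (205, 188, 166, 138), (206, 154, 129, 100), (207, 127, 106, 82), (208, 158, 136, 105), (209, 144, 124, 97), (210, 110, 97, 77), (211, 120, 103, 78), (212, 255, 243, 200), (213, 255, 244, 208), (214, 191, 182, 171), (215, 125, 129, 127)]
[334.11124186 206.13699661] [334.09855841 203.66469619] [334.13862733 211.47506132]
```

```bash
python3 -c "
from plant import ctrl
print(ctrl.close_job())"
```

```text
the job is handed in; nothing more can be done
None
```

I slid the tray with the ring home against the stop and let go; the pen is held upright with its tip about 25 mm above the ring's middle (within about 2 mm by the cameras), and I handed the job in at about 33 s; the verdict was not shown.

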